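# Load the field power unit, snap its battery cover home and test it

### The job

Get the field power unit ready for use: put every battery pack that is on the bench upright into a slot of its own in the battery bay, then set the battery cover over the bay and press it down corner by corner until all four clips have clicked home and its rim is flat on the unit. Then check the unit with the pen tester: push its metal tip well down into the yellow-ringed test socket, keep it there for about a second, then stand the tester back in its stand, fold the orange dust flap fully shut over the socket panel and leave everything else on the bench where it is.

Things in the scene. Friction and masses are not known exactly. Their poses are not given: they have to be found in the camera images.
- unit: the power unit, fixed: a dark box 150 mm (its x) by 340 mm (its y), 45 mm high; its flat top (deck) is 45 mm above the bench. Origin at the centre of its underside, z up. The battery bay is on its +y part (left as seen from the robot), the service panel at its -y end
- bay (a point): centre of the bay at deck level, axes as the unit's. The bay is an upstanding rim 74 mm (x) by 181 mm (y) outside, 62 mm wide inside, 14 mm high; 8 mm ribs part it into four slots, each 62 (x) by 40 mm (y), floor at deck level, centres 21.5 and 64.5 mm from here either way along y. Beside each corner stand a round-topped guide post, 17 mm high, and a steel spring catch (42 and 66 mm from here)
- socket (a point): centre of the mouth of the test socket, at deck level: a straight round hole 13 mm wide and 30 mm deep, ringed in yellow, going straight down
- pack1_mid (a point): centre of battery pack 1: an upright block, dark green with a yellow band near the top, 56 mm along its x, 34 mm along its y, 40 mm high (z up), 160 g; either end of x may face either way. In a slot its x lies along the unit's x and it stands on the deck, so it shows 26 mm above the bay's rim. May be absent (None)
- pack2_mid (a point): the same for battery pack 2; may be absent (None)
- pack3_mid (a point): the same for battery pack 3; may be absent (None)
- pack4_mid (a point): the same for battery pack 4; may be absent (None)
- cover_grip (a point): centre of the dark rib on top of the battery cover, the place to hold it: rib 14 mm wide (x), 70 mm long (y), 17 mm high; this point is 56.5 mm above the cover's lower edge. The cover is a pale hollow hood 104 mm (x) by 190 mm (y), 48 mm high without the rib, 150 g, thin enough to twist a little, standing on its open edge. It fits over the bay's rim and posts, either way round, 1.5 mm to spare
- pad1 (a point): centre of the blue press mark on top of the cover at its corner -x -y (41 and 66 mm from the cover's centre), above that corner's clip. Set down loosely the cover rests on the catches with the marks 100 mm above the bench; each corner needs 8 to 14 N straight down to snap into its catch, which then holds it home with the mark at 93 mm. Pressed at the middle the four together would need over 40 N
- pad2 (a point): the same at the corner -x +y of the cover
- pad3 (a point): the same at the corner +x +y of the cover
- pad4 (a point): the same at the corner +x -y of the cover
- tester_grip (a point): the place to hold the pen tester: on its axis, 135 mm above the tip, 33 mm below its top. The tester is a red pen 168 mm long: round handle 20 mm thick, then a cone (28 to 42 mm from the tip), then a steel tip 6 mm thick and 28 mm long. It stands tip down in its stand, with its upper 74 mm showing
- tester_tip (a point): the end of the tester's metal tip; z points up along the tester to its handle
- stand_hole (a point): centre of the mouth of the hole in the tester's stand, 90 mm above the bench: the stand is a fixed block 70 by 70 mm, the hole is 22 mm wide and ends 4 mm above the bench, so that the tester stands in it with its tip 86 mm below the mouth
- flap (a joint): angle of the orange dust flap in rad: 0 fully shut (flat over the service panel), 1.57 upright, about 2 leaning away from the bay; the stiff hinge (0.09 N m) stays where it is left, it opens at most to 2.2
- flap_hinge (a point): middle of the flap's hinge line, 49 mm above the bench, 162 mm from the unit's centre on its -y side; the line runs along the unit's x. The flap is a plate 112 mm (along the hinge) by 101 mm, 4 mm thick; shut, it reaches from the hinge towards +y of the unit and its upper face is 4 mm above this point
- lens: bystander: a black camera lens standing upright, 62 mm wide, 62 mm high, origin under its centre
- driver: bystander: a screwdriver with a red handle, lying
- spanner: bystander: a steel spanner, lying
- tape: bystander: a roll of yellow tape lying flat, 90 mm wide, 19 mm high
- drawer: bystander: a dark small-parts drawer, 120 by 80 by 50 mm
- spray: bystander: an upright spray can, 52 mm wide, 150 mm high
- carton: bystander: a cardboard box, 90 by 120 by 50 mm
There are look-alikes about, which are no part of the job. What is shaped like the part that bears pack2_mid but purple or white is not meant. Leave any green look-alike of the part that bears stand_hole alone.

How it is judged:
By the outcome, as a careful person would: the job done as asked, in the order asked, and still so for the second after the job is handed in, with the robot touching nothing.
Of pack1, pack2, pack3, pack4 only 2 to 4 are there at a start; the rules pass over those that are not, and their reading is None.
At some moment in a run one of pack1, pack2, pack3, pack4, cover may be knocked a few centimetres aside while the robot is not near it.
It also fails if it takes over 210 s, if anything falls off the work surface, if the arm or the gripper's body presses on something with over 40 N, if the wrist force passes 120 N, or if a joint passes its speed limit or range.

### The arm

A 6-joint arm with a two-finger parallel gripper is mounted at the origin on the work surface. World frame = base frame: x ahead of the robot, y to its left, z up, the work surface at z = 0. Lengths are in m, angles in degrees, forces in N, time in s.
With the tool pointing down it reaches from about 0.25 to 0.725 m from the base axis. Payload 9.7 kg.
Tool frame: the origin (TCP) lies at the very end of the fingers, on their centre line; the grasp point (between the pads) lies 19 mm behind it (bot.grip_depth is the distance from the TCP to the grasp point, in m); z points along the fingers, y is the direction in which the jaws open and shut (so a half turn about z gives the same grasp; the last joint's range is limited). The gripper opens to 85 mm and grips with 20 to 120 N. Pads are 22 mm wide; open, the fingers measure 114 mm over their backs; the gripper's body (76 mm by 85 mm) begins 54 mm behind the grasp point. The pads swing forward as they close: fully open they stand 13 mm farther back than shut.
Start: joints at [65.432, 4.979, 10.078, 95.1, 0, 90], TCP at [0.229, 0.5, 0.231] pointing down, gripper open.
Joint ranges: [-179.16, 179.16], [-48.56, 103.87], [-65.8, 70.77], [-126.05, 130.52], [-82.76, 87.17], [-180, 180]. Speed limits (degrees/s): [127.2, 127.2, 147.25, 180, 180, 180].

### API

Orientations are given as [roll, pitch, yaw] about the fixed x, y, z axes, in that order (R = Rz(yaw) Ry(pitch) Rx(roll)).
In Python, from workcell import bot, viewer gives the robot as it stands.
- The arm moves only by the tool arm_command, never from a script. Its argument "motion" is a list of rows, each a list of 3 entries, a list of its own where there are three numbers: the opening, from 0 (shut) to 1 (fully open), then the shift along the tool's x, y, z in units of 60 mm (1.0 is 60 mm), then the turn, a rotation vector about the tool's x, y, z in units of 6 degrees (1.0 is 6 degrees). A call has 1 to 12 rows; each row shifts and turns the commanded pose from where the row before left it, along the tool's axes as they then stand; what a row does not reach is not made up. A row lasts 1/8 s, in which the tool goes at most 62.5 mm and 10.7 degrees, less where a joint would pass 70% of its speed; a pose out of reach is approached as far as the arm can. A call is refused whole if a number of a shift passes 1 or a number of a turn 1, either way. A call with a gripper value outside its range is refused whole. The fingers move at their own pace and stop on an object; "newtons" is the grip in N (left out, the last holds). Time passes only in rows, so rows that do not move let the fingers close. It gives the time, the measured TCP pose, the force and the opening at its end, in the units of the state.
- bot.get_obs(): the state, without advancing time (a new reading comes with each control period).
- viewer.camera(name): name is "scene" or "top" or "wrist"; returns the picture (480x640x3 uint8, blue, green, red); there is no depth.
- viewer.calibration(name): a dict with "fx", "fy", "cx", "cy" (pixels), "T" (4x4, takes a point from camera to world coordinates). Camera axes: x right, y down, z forward; pixel columns grow to the right and rows downward; lengths in m; the calibration is good to about 2 mm. The wrist camera is an equidistant fisheye: a pixel r from the principal point sees the ray r / f radians off the axis. A picture is of the moment at which its call begins: read the wrist's pose just before it. calibration takes no time and is no camera call; for the wrist camera it gives the pose at the moment of the call.
- bot.job_done(): hands the job in, once; it reports no verdict.
The state is a dict: "time": time; "q": joint angles; "qd": joint speeds; "joint_efforts": joint torques, N m; "ee_pos": TCP position; "tcp_rot": TCP orientation; "wrist_force": force on the tool from outside, world axes, zero at the start; "torque": the same for the moment, N m; "opening": finger opening in m.
Only numpy, scipy, OpenCV 4.12 (cv2) and the standard library are available. Lean on these libraries where they do the work, as an engineer would, in place of code of your own. Each camera call takes 0.05 s, during which the arm holds its last target.

## Working session

There is one attempt and no reset: what is moved stays moved. The work goes in short steps, Python scripts to look and compute and a tool call to move; the robot and the scene stay as the last step left them, time stands still between calls to the robot, and variables do not carry over. Pictures are saved under pics/ and viewed, and the job is handed in when it is done.

Besides the shell and the picture viewer there is one more tool, called after "Emit:" by a JSON object that holds its "api" and its "payload". arm_command: Moves the arm, as the interface text tells. Its arguments: {"type":"object","properties":{"motion":{"type":"array"},"newtons":{"type":"number"}},"required":["motion"]}

```bash
ls; mkdir -p pics; python3 - <<'E'
from workcell import bot, viewer
import cv2
print(bot.get_obs())
for n in ["scene","top","wrist"]:
    print(n,viewer.calibration(n))
    cv2.imwrite(f"pics/{n}0.png",viewer.camera(n))
E
```

```text
pics
{'time': 0.0, 'q': array([6.54319807e+01, 5.01103805e+00, 1.00337523e+01, 9.50987284e+01,
       3.66553506e-04, 9.00008557e+01]), 'qd': array([ 0.09105977,  0.10503898, -0.0125829 , -0.02835821, -0.07559629,
       -0.05611084]), 'joint_efforts': array([ 1.35400926e-03, -5.20389855e+01,  4.64802897e+01,  1.63080404e-02,
        1.20186887e-04, -2.44493680e-05]), 'ee_pos': array([0.22857901, 0.5000014 , 0.23057737]), 'tcp_rot': array([-1.79923986e+02, -3.65417972e-04,  1.55431125e+02]), 'wrist_force': array([-0.40999986, -0.09908295,  0.42836832]), 'torque': array([-0.02631809, -0.0385301 , -0.0572773 ]), 'opening': 0.08538900164699256}
scene {'fx': 438.2685543946722, 'fy': 438.2685543946722, 'cx': 309.97349066761774, 'cy': 241.97237105178755, 'T': array([[ 0.59405366,  0.49251405, -0.63602686,  1.22888506],
       [ 0.8041849 , -0.38293715,  0.45458309, -0.47154549],
       [-0.01966975, -0.78152994, -0.62355757,  0.79700779],
       [ 0.        ,  0.        ,  0.        ,  1.        ]])}
top {'fx': 594.2733319418785, 'fy': 594.2733319418785, 'cx': 324.9101449258751, 'cy': 241.38482931098343, 'T': array([[ 0.0225189 , -0.99001924,  0.13912157,  0.3180817 ],
       [-0.99967739, -0.02066305,  0.01476999,  0.01801532],
       [-0.0117479 , -0.13940929, -0.99016516,  1.58476154],
       [ 0.        ,  0.        ,  0.        ,  1.        ]])}
wrist {'fx': 371.64829954431775, 'fy': 371.64829954431775, 'cx': 325.6034353552625, 'cy': 238.18103606026227, 'T': array([[ 0.41485166,  0.87470355,  0.25058292,  0.16548751],
       [ 0.90988686, -0.39820338, -0.11636134,  0.53043433],
       [-0.00199871,  0.2762748 , -0.9610766 ,  0.37377812],
       [ 0.        ,  0.        ,  0.        ,  1.        ]])}
```

View pics/scene0.png

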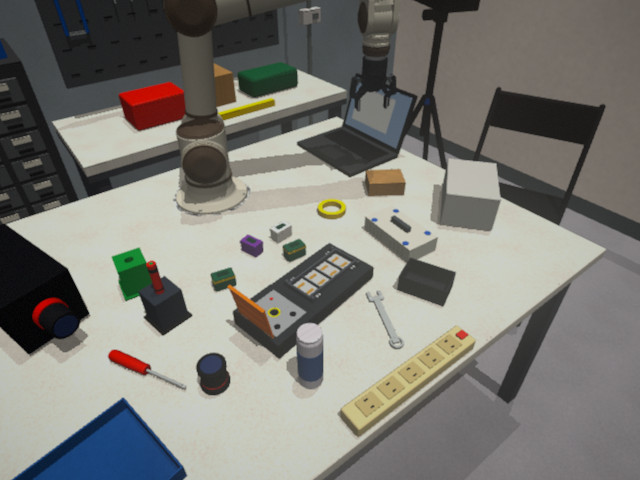

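View pics/top0.png

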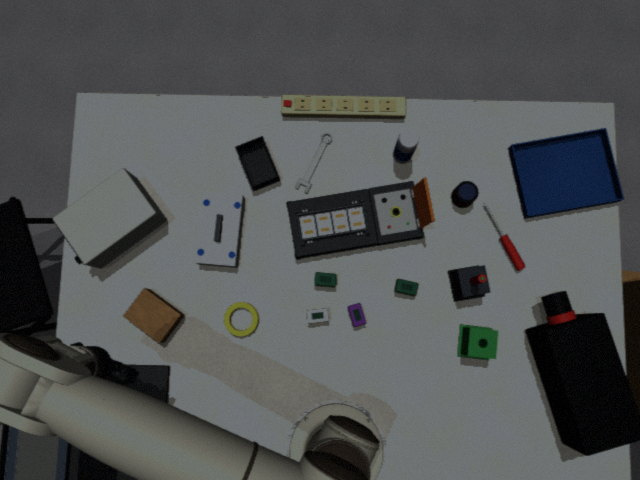

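View pics/wrist0.png

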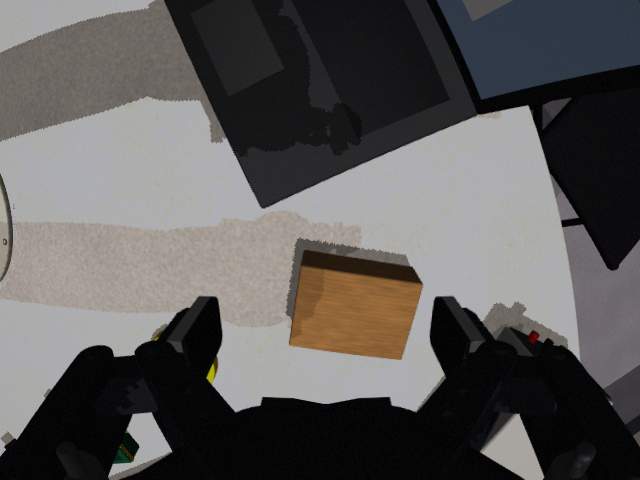

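```bash
cat > h.py <<'E'
import numpy as np, cv2
from scipy.spatial.transform import Rotation as Ro
from workcell import bot, viewer
def ray(c,name,px):
    px=np.atleast_2d(np.array(px,float)); x=(px[:,0]-c['cx'])/c['fx']; y=(px[:,1]-c['cy'])/c['fy']
    if name=='wrist':
        r=np.hypot(x,y); s=np.where(r<1e-9,1,np.sin(r)/np.maximum(r,1e-9)); d=np.c_[x*s,y*s,np.cos(r)]
    else: d=np.c_[x,y,np.ones(len(x))]
    d/=np.linalg.norm(d,axis=1)[:,None]
    return c['T'][:3,3], d@c['T'][:3,:3].T
def onz(c,name,px,z):
    o,d=ray(c,name,px); return o+d*((z-o[2])/d[:,2])[:,None]
def proj(c,name,P):
    P=np.atleast_2d(np.array(P,float)); q=(P-c['T'][:3,3])@c['T'][:3,:3]
    if name=='wrist':
        rr=np.hypot(q[:,0],q[:,1]); th=np.arctan2(rr,q[:,2]); k=th/np.maximum(rr,1e-9)
        return np.c_[c['cx']+c['fx']*k*q[:,0],c['cy']+c['fy']*k*q[:,1]]
    return np.c_[c['cx']+c['fx']*q[:,0]/q[:,2],c['cy']+c['fy']*q[:,1]/q[:,2]]
def tri(obs): # obs: list of (o,d)
    A=np.zeros((3,3));b=np.zeros(3)
    for o,d in obs:
        d=np.ravel(d);M=np.eye(3)-np.outer(d,d);A+=M;b+=M@o
    return np.linalg.solve(A,b)
def snap(name,fn):
    c=viewer.calibration(name); im=viewer.camera(name); cv2.imwrite('pics/'+fn,im); np.save('pics/'+fn+'.npy',c,allow_pickle=True); return im,c
def load(fn): return cv2.imread('pics/'+fn), np.load('pics/'+fn+'.npy',allow_pickle=True).item()
def crop(im,x0,y0,x1,y1,k,fn):
    cv2.imwrite('pics/'+fn,cv2.resize(im[y0:y1,x0:x1],None,fx=k,fy=k,interpolation=cv2.INTER_CUBIC))
def pose():
    o=bot.get_obs(); return o['ee_pos'],Ro.from_euler('xyz',o['tcp_rot'],degrees=True),o
def go(pos,yaw=None,show=True):
    """shift from current TCP to pos in tool axes AFTER turning tool z-down to yaw (deg); units"""
    p,R,o=pose()
    if yaw is None: yaw=o['tcp_rot'][2]
    cand=[(yaw+180*k) for k in (-2,-1,0,1,2)]
    Rt=Ro.from_euler('xyz',[180,0,yaw],degrees=True)
    turn=(R.inv()*Rt).as_rotvec(degrees=True)
    d=np.array(pos)-p
    print('pose',p.round(4),o['tcp_rot'].round(2),'q6',o['q'][5].round(1),'t',o['time'],'F',o['wrist_force'].round(1),'open',o['opening'].round(4))
    print('turn units',(turn/6).round(3),' shift(units) in cur axes',(R.inv().apply(d)/.06).round(3),' after turn',(Rt.inv().apply(d)/.06).round(3))
E
python3 - <<'E'
from h import *
im=cv2.imread('pics/top0.png'); c=viewer.calibration('top')
crop(im,180,170,500,350,2.5,'t0c.png')
hsv=cv2.cvtColor(im,cv2.COLOR_BGR2HSV)
for n,px,z in [('packA',(325,278),.04),('packB',(407,286),.04),('tester',(482,279),.16),('stand',(468,284),.09),('sock',(396,212),.045),('cover rib',(219,229),.0565),('bayc',(333,222),.045),('carton',(157,312),.05),('tape',(241,320),0.02)]:
    print(n,onz(c,'top',px,z).round(3))
E
```

```text
packA [[0.439 0.039 0.04 ]]
packB [[ 0.423 -0.174  0.04 ]]
tester [[ 0.435 -0.339  0.16 ]]
stand [[ 0.428 -0.321  0.09 ]]
sock [[ 0.616 -0.144  0.045]]
cover rib [[0.56  0.318 0.056]]
bayc [[0.586 0.021 0.045]]
carton [[0.341 0.469 0.05 ]]
tape [[0.326 0.256 0.02 ]]
```

View pics/t0c.png

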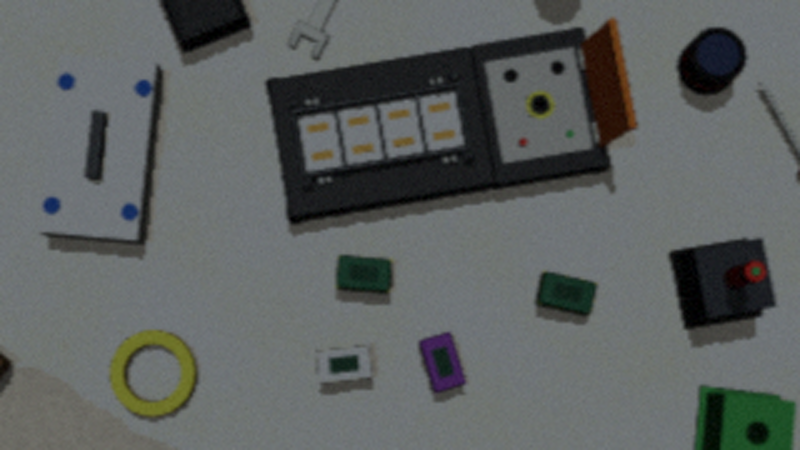

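```bash
cat >> h.py <<'E'
def plan(pos,yaw=None,n=None,g=None):
    p,R,o=pose(); y0=o['tcp_rot'][2]
    if yaw is None: yaw=y0
    dy=yaw-y0; 
    q6=o['q'][5]
    d=np.array(pos)-p
    if n is None: n=int(max(1,np.ceil(max(np.abs(d).max()/.055,abs(dy)/5.8))))
    print('pose',p.round(4),o['tcp_rot'].round(2),'q',o['q'].round(0),'t',round(o['time'],2),'F',o['wrist_force'].round(1),'open',o['opening'].round(4),'dyaw',round(dy,2),'n',n)
    Rt=Ro.from_euler('xyz',[180,0,yaw],degrees=True)
    rv=(R.inv()*Rt).as_rotvec(degrees=True)/n
    Rc=R; pc=p.copy()
    for i in range(n):
        s=np.round(Rc.inv().apply(p+d*(i+1)/n-pc)/.06,2); t=np.round(rv/6,2)
        pc=pc+Rc.apply(s*.06); Rc=Rc*Ro.from_rotvec(t*6,degrees=True)
        print([1 if g is None else g,s.tolist(),t.tolist()],end=',\n' if i<n-1 else '\n')
    print('end',pc.round(4),Rc.as_euler('xyz',degrees=True).round(2))
E
python3 -c "
from h import *
plan([.47,-.05,.30],92,12)"
```

```text
Traceback (most recent call last):
  File "h.py", line 48, in plan
    print('pose',p.round(4),o['tcp_rot'].round(2),'q',o['q'].round(0),'t',round(o['time'],2),'F',o['wrist_force'].round(1),'open',o['opening'].round(4),'dyaw',round(dy,2),'n',n)
                                                                                                                                  ^^^^^^^^^^^^^^^^^^
AttributeError: 'float' object has no attribute 'round'
```

```bash
sed -i "s/o\['opening'\].round(4)/round(float(o['opening']),4)/" h.py
python3 -c "
from h import *
plan([.47,-.05,.30],92,12)"
```

```text
pose [0.2286 0.5001 0.2308] [-179.94    0.    155.43] q [65.  5. 10. 95. -0. 90.] t 0.15 F [0.7 0.4 0.6] open 0.0855 dyaw -63.43 n 12
[1, [-0.62, -0.56, -0.1], [-0.0, 0.0, 0.88]],
[1, [-0.67, -0.49, -0.09], [-0.0, 0.0, 0.88]],
[1, [-0.72, -0.43, -0.1], [-0.0, 0.0, 0.88]],
[1, [-0.75, -0.37, -0.09], [-0.0, 0.0, 0.88]],
[1, [-0.78, -0.29, -0.1], [-0.0, 0.0, 0.88]],
[1, [-0.8, -0.22, -0.09], [-0.0, 0.0, 0.88]],
[1, [-0.83, -0.15, -0.1], [-0.0, 0.0, 0.88]],
[1, [-0.83, -0.07, -0.09], [-0.0, 0.0, 0.88]],
[1, [-0.83, 0.01, -0.1], [-0.0, 0.0, 0.88]],
[1, [-0.83, 0.08, -0.1], [-0.0, 0.0, 0.88]],
[1, [-0.82, 0.16, -0.09], [-0.0, 0.0, 0.88]],
[1, [-0.8, 0.24, -0.1], [-0.0, 0.0, 0.88]]
end [ 0.4701 -0.05    0.3002] [-1.7998e+02  5.0000e-02  9.2070e+01]
```

Emit:
{"api": "arm_command", "payload": {"motion": [[1,[-0.62,-0.56,-0.1],[0,0,0.88]],[1,[-0.67,-0.49,-0.1],[0,0,0.88]],[1,[-0.72,-0.43,-0.1],[0,0,0.88]],[1,[-0.75,-0.37,-0.1],[0,0,0.88]],[1,[-0.78,-0.29,-0.1],[0,0,0.88]],[1,[-0.8,-0.22,-0.1],[0,0,0.88]],[1,[-0.83,-0.15,-0.1],[0,0,0.88]],[1,[-0.83,-0.07,-0.1],[0,0,0.88]],[1,[-0.83,0.01,-0.1],[0,0,0.88]],[1,[-0.83,0.08,-0.1],[0,0,0.88]],[1,[-0.82,0.16,-0.1],[0,0,0.88]],[1,[-0.8,0.24,-0.1],[0,0,0.88]]]}}

```text
time: 1.65
ee_pos: [0.4705, -0.0516, 0.3034]
tcp_rot: [180.0, -0.0, 91.9]
wrist_force: [1.1, 0.6, -0.7]
opening: 0.0858
```

```bash
python3 -c "
from h import *
print(pose()[2]['tcp_rot'])
snap('wrist','w1.png')"
```

```text
[ 1.79995276e+02 -3.74585403e-03  9.18829291e+01]
```

View pics/w1.png

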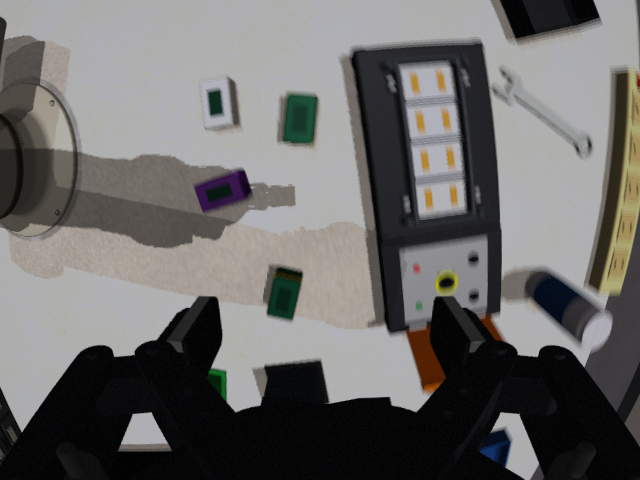

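```bash
python3 -c "
from h import *
im,c=load('w1.png')
crop(im,340,30,520,190,4.4,'w1a.png')
crop(im,360,190,520,345,4.4,'w1b.png')
crop(im,180,60,340,330,2.2,'w1c.png')
"
```

```text
(no output)
```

View pics/w1a.png

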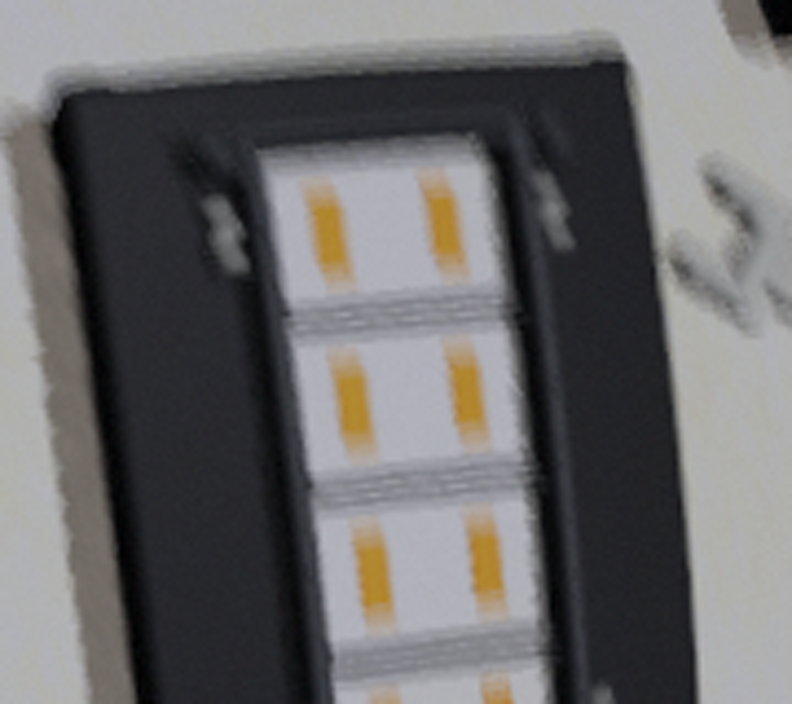

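View pics/w1b.png

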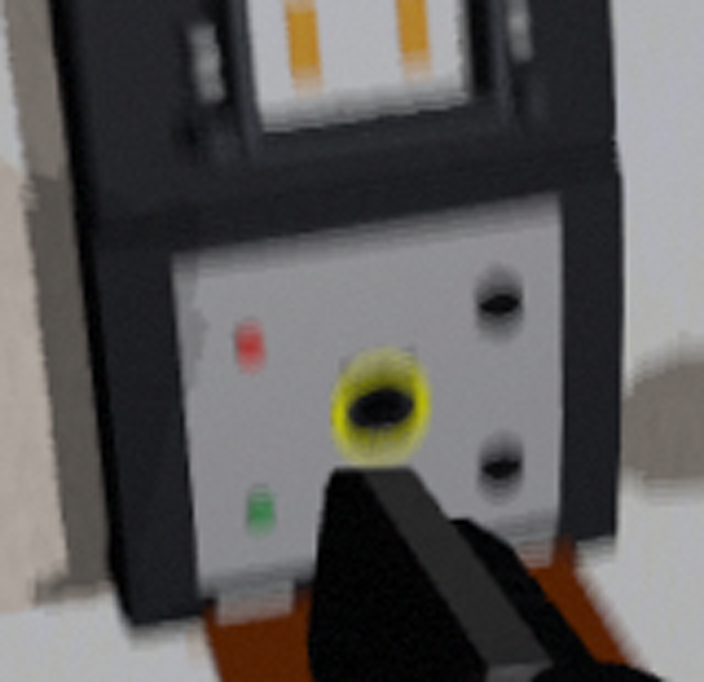

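View pics/w1c.png

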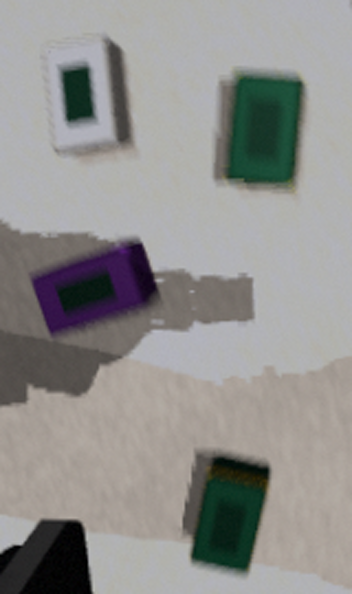

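```bash
cat > m1.py <<'E'
from h import *
def blobs(m,amin):
    n,l,s,ce=cv2.connectedComponentsWithStats(m.astype(np.uint8)); return [(s[i,4],ce[i],l==i) for i in range(1,n) if s[i,4]>=amin]
im,c=load('w1.png'); hsv=cv2.cvtColor(im,cv2.COLOR_BGR2HSV); H,S,V=cv2.split(hsv)
o=(H>12)&(H<24)&(S>120)&(V>130); o[:, :390]=0;o[:, 480:]=0;o[230:]=0
P=[]
for a,ce,_ in blobs(o,25):
    w=onz(c,'wrist',ce,.045)[0]; P.append(w)
P=np.array(P); print(len(P),P.round(4))
ce=P.mean(0); u,s,v=np.linalg.svd(P[:,:2]-ce[:2]); ay=v[0]*np.sign(v[0][1]); print('bay',ce.round(4),'unit y dir',ay.round(4),'unit yaw',np.degrees(np.arctan2(-ay[0],ay[1])).round(2))
print('along',np.sort((P[:,:2]-ce[:2])@ay).round(4))
y=(H>25)&(H<35)&(S>150)&(V>120)
for a,ce2,mm in blobs(y,60):
    print('yellow',a,ce2.round(1),onz(c,'wrist',ce2,.045)[0].round(4))
    if 430<ce2[0]<470:
        pts=np.argwhere(mm)[:,::-1]; cc=cv2.convexHull(pts.astype(np.float32)); e=cv2.fitEllipse(cc); w=onz(c,'wrist',e[0],.045)[0]; print(' ring',e,w.round(4),'in bay frame y',(w[:2]-ce[:2])@ay)
g=(H>65)&(H<90)&(S>100)&(V>50); g[:, :240]=0; g[:, 330:]=0;g[:80]=0; g=cv2.morphologyEx(g.astype(np.uint8),cv2.MORPH_CLOSE,np.ones((9,9)))
for a,ce3,mm in blobs(g,300):
    cs,_=cv2.findContours(mm.astype(np.uint8),cv2.RETR_EXTERNAL,cv2.CHAIN_APPROX_NONE)
    w=onz(c,'wrist',cs[0][:,0],.04)
    r=cv2.minAreaRect((w[:,:2]*1000).astype(np.float32)); print('pack',a,ce3.round(),r)
E
python3 m1.py
```

```text
8 [[ 0.5921  0.087   0.045 ]
 [ 0.5624  0.0816  0.045 ]
 [ 0.5999  0.0446  0.045 ]
 [ 0.5705  0.0391  0.045 ]
 [ 0.608   0.0022  0.045 ]
 [ 0.5783 -0.0033  0.045 ]
 [ 0.6159 -0.0401  0.045 ]
 [ 0.5863 -0.0458  0.045 ]]
bay [0.5892 0.0207 0.045 ] unit y dir [-0.1846  0.9828] unit yaw 10.64
along [-0.0648 -0.0646 -0.0216 -0.0215  0.0216  0.0216  0.0646  0.0648]
pack 1310 [300. 119.] ((440.17822265625, 35.58915710449219), (50.91130828857422, 31.3089599609375), 87.12503051757812)
pack 443 [284. 298.] ((424.2438659667969, -176.56649780273438), (48.43984603881836, 29.735780715942383), 77.48074340820312)
```

```bash
python3 -c "
from h import *
plan([.440,.0356,.14],87.1)"
```

```text
pose [ 0.4723 -0.0556  0.303 ] [1.7999e+02 1.1000e-01 9.1510e+01] q [ -7.  -3.  10. 103.  -0.  82.] t 1.7 F [-2.5 -2.3 -2.3] open 0.0854 dyaw -4.41 n 3
[1, [0.51, -0.17, 0.9], [0.0, 0.01, 0.24]],
[1, [0.51, -0.18, 0.91], [0.0, 0.01, 0.24]],
[1, [0.5, -0.19, 0.9], [0.0, 0.01, 0.24]]
end [0.4398 0.0354 0.1403] [ 1.7999e+02 -7.0000e-02  8.7190e+01]
```

Emit:
{"api": "arm_command", "payload": {"motion": [[1,[0.51,-0.18,0.9],[0,0,0.24]],[1,[0.51,-0.18,0.9],[0,0,0.24]],[1,[0.5,-0.18,0.9],[0,0,0.24]],[1,[0,0,0],[0,0,0]],[1,[0,0,0],[0,0,0]]]}}

```text
time: 2.33
ee_pos: [0.4376, 0.0403, 0.1436]
tcp_rot: [179.9, -0.0, 87.8]
wrist_force: [0.3, 0.6, 1.1]
opening: 0.0855
```

```bash
python3 -c "
from h import *
print(pose()[0],pose()[2]['tcp_rot'])
snap('wrist','w2.png')
print(pose()[0],pose()[2]['tcp_rot'])"
```

```text
[0.43759    0.04026263 0.14357317] [ 1.79908127e+02 -3.55079893e-04  8.77937565e+01]
[0.4381808  0.04007248 0.14427965] [ 1.79830706e+02 -1.42982278e-02  8.77554894e+01]
```

View pics/w2.png

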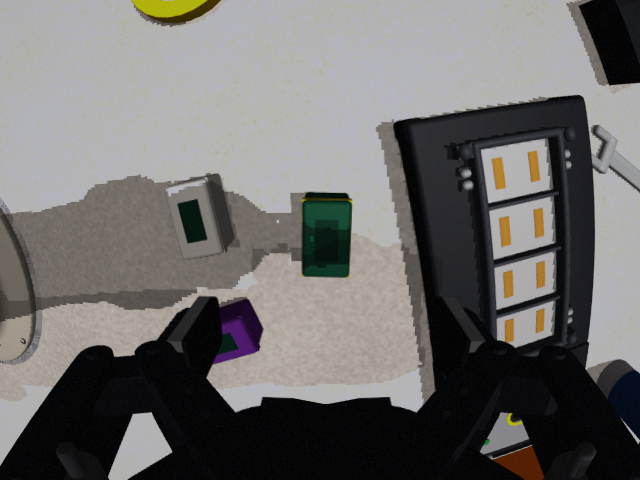

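```bash
cat > m2.py <<'E'
from h import *
import sys
def packrect(fn,x0,y0,x1,y1,z=.04):
    im,c=load(fn); H,S,V=cv2.split(cv2.cvtColor(im,cv2.COLOR_BGR2HSV))
    m=((S>90)&(H>15)&(H<95)).astype(np.uint8); k=np.zeros_like(m);k[y0:y1,x0:x1]=1;m&=k
    m=cv2.morphologyEx(m,cv2.MORPH_OPEN,np.ones((3,3)))
    cs,_=cv2.findContours(m,cv2.RETR_EXTERNAL,cv2.CHAIN_APPROX_NONE); cn=max(cs,key=cv2.contourArea)
    w=onz(c,'wrist',cn[:,0],z); r=cv2.minAreaRect((w[:,:2]*1000).astype(np.float32))
    print(r, cv2.boundingRect(cn)); print(cv2.boxPoints(r).round(1).tolist())
if __name__=='__main__': packrect(sys.argv[1],*map(int,sys.argv[2:6]))
E
python3 m2.py w2.png 285 175 370 295
python3 -c "
from h import *
im,c=load('w2.png'); crop(im,280,170,380,300,5,'w2c.png')
print(onz(c,'wrist',[(303,200),(351,200),(350,277),(303,277)],.04).round(4))
# bay contacts check
H,S,V=cv2.split(cv2.cvtColor(im,cv2.COLOR_BGR2HSV)); o=((H>12)&(H<24)&(S>120)&(V>130)).astype(np.uint8);o[:,:480]=0;o[:, 560:]=0;o[350:]=0
n,l,s,ce=cv2.connectedComponentsWithStats(o)
P=np.array([onz(c,'wrist',ce[i],.045)[0] for i in range(1,n) if s[i,4]>25]);print(len(P),P.mean(0).round(4),P.round(4))"
```

```text
((438.59686279296875, 42.19571304321289), (59.71791458129883, 33.124778747558594), 86.84996795654297) (302, 193, 50, 84)
[[420.3999938964844, 13.300000190734863], [453.5, 11.5], [456.79998779296875, 71.0999984741211], [423.70001220703125, 72.9000015258789]]
[[0.4241 0.0677 0.04  ]
 [0.4564 0.0665 0.04  ]
 [0.4547 0.0108 0.04  ]
 [0.4211 0.0121 0.04  ]]
8 [0.5883 0.0241 0.045 ] [[ 5.908e-01  9.050e-02  4.500e-02]
 [ 5.612e-01  8.480e-02  4.500e-02]
 [ 5.990e-01  4.810e-02  4.500e-02]
 [ 5.694e-01  4.230e-02  4.500e-02]
 [ 6.074e-01  5.700e-03  4.500e-02]
 [ 5.777e-01  1.000e-04  4.500e-02]
 [ 6.155e-01 -3.700e-02  4.500e-02]
 [ 5.857e-01 -4.220e-02  4.500e-02]]
```

View pics/w2c.png

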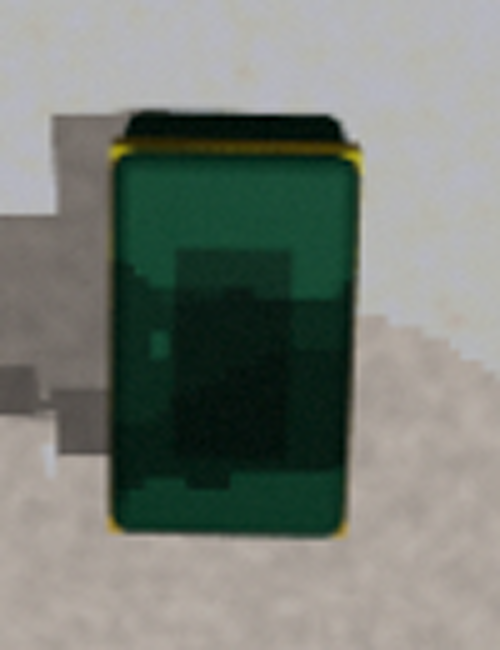

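```bash
python3 -c "
from h import *
plan([.4391,.0393,.016],87.3,4)"
```

```text
pose [0.4382 0.0401 0.1443] [ 1.7983e+02 -1.0000e-02  8.7760e+01] q [  5. -11. -15.  86.  -0.  97.] t 2.38 F [-0.  -0.3  0.6] open 0.0852 dyaw -0.46 n 4
[1, [-0.0, 0.0, 0.53], [0.01, -0.0, 0.02]],
[1, [-0.01, 0.01, 0.54], [0.01, -0.0, 0.02]],
[1, [0.0, -0.0, 0.53], [0.01, -0.0, 0.02]],
[1, [-0.0, 0.0, 0.54], [0.01, -0.0, 0.02]]
end [0.4389 0.0395 0.0159] [-1.7993e+02 -1.0000e-02  8.7280e+01]
```

Emit:
{"api": "arm_command", "payload": {"motion": [[1,[0,0,0.53],[0,0,0]],[1,[0,0,0.53],[0,0,0]],[1,[0,0.01,0.53],[0,0,0.04]],[1,[-0.01,0,0.54],[0,0,0]],[0.3,[0,0,0],[0,0,0]],[0.3,[0,0,0],[0,0,0]],[0.3,[0,0,0],[0,0,0]],[0.3,[0,0,0],[0,0,0]],[0.3,[0,0,0],[0,0,0]]], "newtons": 40}}

```text
time: 3.5
ee_pos: [0.439, 0.0397, 0.0167]
tcp_rot: [179.8, -0.0, 87.5]
wrist_force: [-0.4, -0.4, 7.2]
opening: 0.0331
```

Emit:
{"api": "arm_command", "payload": {"motion": [[0.3,[0,0,-0.6],[0,0,0]],[0.3,[0,0,-0.6],[0,0,0]],[0.3,[0,0,-0.6],[0,0,0]],[0.3,[0,0,0],[0,0,0]]]}}

```text
time: 4.0
ee_pos: [0.4393, 0.0399, 0.1261]
tcp_rot: [179.7, -0.0, 87.5]
wrist_force: [0.5, -0.4, -1.8]
opening: 0.0331
```

```bash
python3 -c "
from h import *
plan([.5764,.0875,.125],10.6,13,.3)"
```

```text
pose [0.4393 0.0399 0.1261] [ 1.7967e+02 -4.0000e-02  8.7520e+01] q [  5. -11. -17.  84.  -0.  98.] t 4.0 F [ 0.5 -0.4 -1.8] open 0.0331 dyaw -76.92 n 13
[0.3, [0.07, 0.17, 0.0], [0.0, -0.0, 0.99]],
[0.3, [0.09, 0.17, 0.0], [0.0, -0.0, 0.99]],
[0.3, [0.1, 0.15, 0.01], [0.0, -0.0, 0.99]],
[0.3, [0.12, 0.15, -0.0], [0.0, -0.0, 0.99]],
[0.3, [0.13, 0.13, 0.0], [0.0, -0.0, 0.99]],
[0.3, [0.14, 0.12, 0.0], [0.0, -0.0, 0.99]],
[0.3, [0.16, 0.1, 0.01], [0.0, -0.0, 0.99]],
[0.3, [0.17, 0.08, -0.0], [0.0, -0.0, 0.99]],
[0.3, [0.17, 0.07, 0.0], [0.0, -0.0, 0.99]],
[0.3, [0.18, 0.04, 0.0], [0.0, -0.0, 0.99]],
[0.3, [0.18, 0.03, 0.01], [0.0, -0.0, 0.99]],
[0.3, [0.19, 0.01, -0.0], [0.0, -0.0, 0.99]],
[0.3, [0.19, -0.01, 0.0], [0.0, -0.0, 0.99]]
end [0.5766 0.0878 0.1251] [179.97  -0.33  10.3 ]
```

Emit:
{"api": "arm_command", "payload": {"motion": [[0.3,[0.07,0.17,0],[0,0,0.99]],[0.3,[0.09,0.17,0],[0,0,0.99]],[0.3,[0.1,0.15,0],[0,0,0.99]],[0.3,[0.12,0.15,0],[0,0,0.99]],[0.3,[0.13,0.13,0],[0,0,0.99]],[0.3,[0.14,0.12,0],[0,0,0.99]],[0.3,[0.16,0.1,0],[0,0,0.99]],[0.3,[0.17,0.08,0],[0,0,0.99]],[0.3,[0.17,0.07,0],[0,0,0.99]],[0.3,[0.18,0.04,0],[0,0,0.99]],[0.3,[0.18,0.03,0],[0,0,0.99]],[0.3,[0.19,0.01,0],[0,0,0.99]]]}}

```text
time: 5.5
ee_pos: [0.5641, 0.0839, 0.1216]
tcp_rot: [-180.0, 0.1, 16.0]
wrist_force: [0.4, 0.0, -1.2]
opening: 0.0333
```

Emit:
{"api": "arm_command", "payload": {"motion": [[0.3,[0.19,0,0],[0,0,0.94]],[0.3,[0,0,0],[0,0,0]],[0.3,[0,0,0],[0,0,0]]]}}

```text
time: 5.88
ee_pos: [0.5746, 0.0869, 0.122]
tcp_rot: [-180.0, 0.1, 10.7]
wrist_force: [-0.3, 0.1, -1.1]
opening: 0.0329
```

```bash
python3 -c "
from h import *
plan([.5764,.0875,.125],10.6,1,.3)
snap('wrist','w3.png')"
```

```text
pose [0.5746 0.0869 0.122 ] [-1.800e+02  6.000e-02  1.072e+01] q [  9.   8.   2.  83.  -0. 178.] t 5.88 F [-0.3  0.1 -1.1] open 0.0329 dyaw -0.12 n 1
[0.3, [0.03, -0.0, -0.05], [-0.0, 0.01, 0.02]]
end [0.5763 0.0872 0.125 ] [-180.    -0.    10.6]
```

View pics/w3.png

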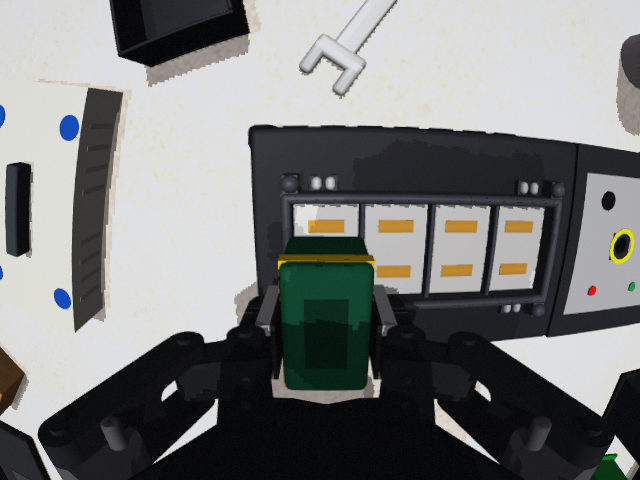

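```bash
python3 -c "
from h import *
im,c=load('w3.png')
H,S,V=cv2.split(cv2.cvtColor(im,cv2.COLOR_BGR2HSV)); o=((H>12)&(H<24)&(S>120)&(V>130)).astype(np.uint8);o[:,:300]=0;o[:, 545:]=0;o[:215]=0;o[280:]=0;o[250:,:378]=0
n,l,s,ce=cv2.connectedComponentsWithStats(o)
for i in range(1,n):
  if s[i,4]>40: print(ce[i].round(1),s[i,4],onz(c,'wrist',ce[i],.045)[0].round(4))
z=.122-.0167+.04
print(onz(c,'wrist',[(280,263),(374,263),(366,389),(287,389)],z).round(4))
crop(im,250,220,400,400,4,'w3c.png')
"
```

```text
[325.7 226.1] 460 [0.5893 0.0904 0.045 ]
[395.3 225.8] 433 [0.5976 0.0482 0.045 ]
[461. 226.] 344 [0.6059 0.0055 0.045 ]
[518.2 226.2] 286 [ 0.6141 -0.0366  0.045 ]
[512.4 268.6] 277 [ 0.5844 -0.0425  0.045 ]
[456.7 270.2] 325 [ 5.762e-01 -5.000e-04  4.500e-02]
[393.4 271.1] 360 [0.5683 0.0421 0.045 ]
[[0.5986 0.1082 0.1453]
 [0.6047 0.0764 0.1453]
 [0.5505 0.0663 0.1453]
 [0.5445 0.098  0.1453]]
```

View pics/w3c.png

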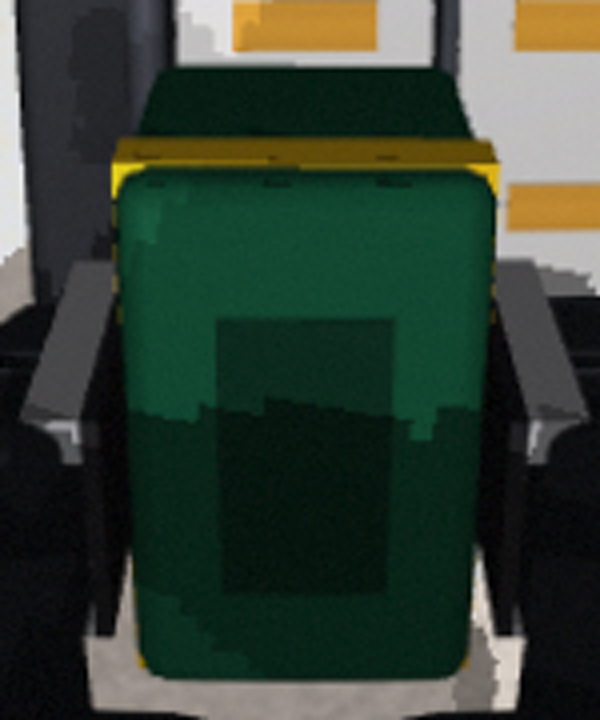

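Emit:
{"api": "arm_command", "payload": {"motion": [[0.3,[0,-0.01,0.3],[0,0,-0.05]],[0.3,[0,0,0.3],[0,0,0]],[0.3,[0,0,0.2],[0,0,0]],[0.3,[0,0,0.15],[0,0,0]],[0.3,[0,0,0],[0,0,0]]]}}

```text
time: 6.55
ee_pos: [0.5746, 0.0875, 0.0647]
tcp_rot: [-180.0, 0.1, 10.9]
wrist_force: [-1.5, 0.2, -0.7]
opening: 0.0334
```

Emit:
{"api": "arm_command", "payload": {"motion": [[0.3,[0,0,0.04],[0,0,0]],[0.3,[0,0,0],[0,0,0]],[0.55,[0,0,0],[0,0,0]],[0.6,[0,0,0],[0,0,0]],[0.6,[0,0,0],[0,0,0]],[0.6,[0,0,-0.4],[0,0,0]],[0.6,[0,0,-0.6],[0,0,0]],[0.8,[0,0,-0.6],[0,0,0]],[1,[0,0,0],[0,0,0]]]}}

```text
time: 7.68
ee_pos: [0.5763, 0.0878, 0.1625]
tcp_rot: [180.0, -0.3, 10.9]
wrist_force: [-0.5, 0.5, -0.7]
opening: 0.0835
```

```bash
python3 -c "
from h import *
snap('wrist','w4.png')
snap('scene','s4.png')
plan([.424,-.175,.16],78,None)"
```

```text
pose [0.5751 0.0876 0.1591] [ 1.800e+02 -2.000e-02  1.089e+01] q [  9.   8.   6.  87.  -0. 178.] t 7.78 F [-0.1  0.5 -0.6] open 0.0853 dyaw 67.11 n 12
[1, [-0.27, 0.32, -0.0], [0.0, -0.0, -0.93]],
[1, [-0.31, 0.29, -0.0], [0.0, -0.0, -0.93]],
[1, [-0.33, 0.26, -0.0], [0.0, -0.0, -0.93]],
[1, [-0.36, 0.22, -0.01], [0.0, -0.0, -0.93]],
[1, [-0.37, 0.19, 0.0], [0.0, -0.0, -0.93]],
[1, [-0.39, 0.16, 0.0], [0.0, -0.0, -0.93]],
[1, [-0.41, 0.11, 0.0], [0.0, -0.0, -0.93]],
[1, [-0.41, 0.07, -0.0], [0.0, -0.0, -0.93]],
[1, [-0.42, 0.04, -0.0], [0.0, -0.0, -0.93]],
[1, [-0.42, -0.01, -0.0], [0.0, -0.0, -0.93]],
[1, [-0.42, -0.05, -0.01], [0.0, -0.0, -0.93]],
[1, [-0.41, -0.09, 0.0], [0.0, -0.0, -0.93]]
end [ 0.4239 -0.1748  0.1602] [ 1.7998e+02 -1.0000e-02  7.7850e+01]
```

View pics/w4.png

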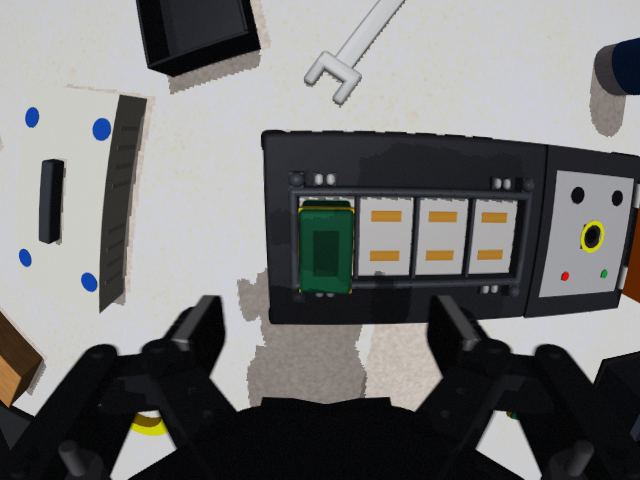

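View pics/s4.png

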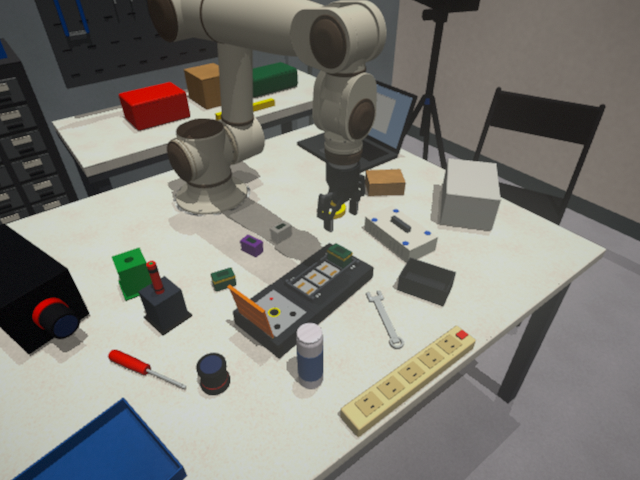

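Emit:
{"api": "arm_command", "payload": {"motion": [[1,[-0.27,0.32,0],[0,0,-0.93]],[1,[-0.31,0.29,0],[0,0,-0.93]],[1,[-0.33,0.26,0],[0,0,-0.93]],[1,[-0.36,0.22,0],[0,0,-0.93]],[1,[-0.37,0.19,0],[0,0,-0.93]],[1,[-0.39,0.16,0],[0,0,-0.93]],[1,[-0.41,0.11,0],[0,0,-0.93]],[1,[-0.41,0.07,0],[0,0,-0.93]],[1,[-0.42,0.04,0],[0,0,-0.93]],[1,[-0.42,-0.01,0],[0,0,-0.93]],[1,[-0.42,-0.05,0],[0,0,-0.93]],[1,[-0.41,-0.09,0],[0,0,-0.93]]]}}

```text
time: 9.28
ee_pos: [0.4228, -0.1753, 0.1578]
tcp_rot: [-179.9, -0.0, 78.0]
wrist_force: [0.6, 0.4, 0.2]
opening: 0.0856
```

Emit:
{"api": "arm_command", "payload": {"motion": [[1,[0,0,0],[0,0,0]],[1,[0,0,0],[0,0,0]]]}}

```text
time: 9.52
ee_pos: [0.4237, -0.1745, 0.1584]
tcp_rot: [-179.9, -0.0, 77.8]
wrist_force: [-0.3, 0.4, 0.6]
opening: 0.0851
```

```bash
python3 -c "
from h import *
snap('wrist','w5.png')
plan([.424,-.175,.16],78,None)"
```

```text
pose [ 0.4239 -0.1743  0.1585] [-1.7995e+02 -2.0000e-02  7.7800e+01] q [-22.  -8. -11.  87.   0.  80.] t 9.57 F [-0.6 -0.  -0.4] open 0.0856 dyaw 0.2 n 1
[1, [-0.01, 0.0, -0.02], [-0.01, -0.0, -0.03]]
end [ 0.4237 -0.1749  0.1597] [ 1.7999e+02 -2.0000e-02  7.7980e+01]
```

View pics/w5.png

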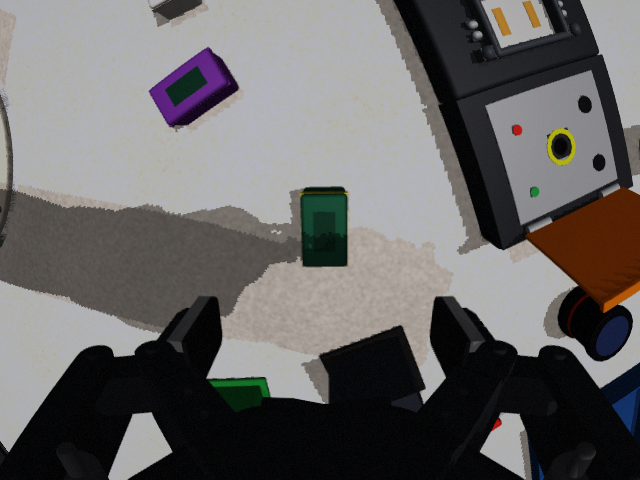

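Pack B, green with a yellow band, is at (325,230) just ahead of the fingers. The purple look-alike is at (193,87), and the socket ring at (561,146).

```bash
python3 -c "
from h import *
im,c=load('w5.png'); crop(im,285,175,365,280,6,'w5c.png')
"
```

View pics/w5c.png

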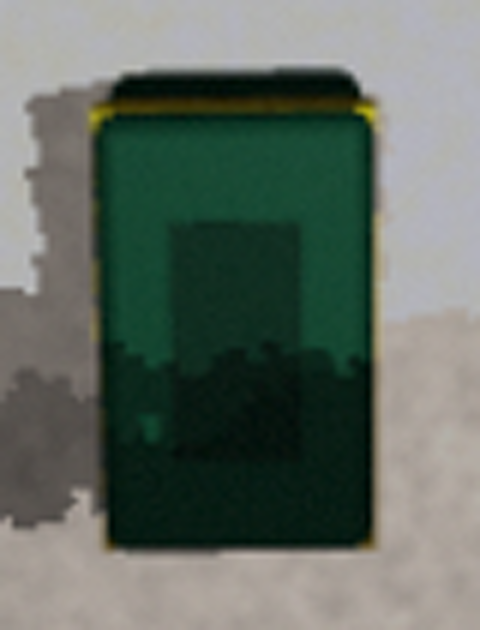

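```bash
python3 -c "
from h import *
im,c=load('w5.png')
p=np.array([(95,107),(377,107),(374,548),(106,548)])/6+[285,175]
w=onz(c,'wrist',p,.04);print(w.round(4),w.mean(0)); d=w[0]+w[1]-w[2]-w[3];print(np.degrees(np.arctan2(d[1],d[0])))
e=(w[1]-w[0]+w[2]-w[3]);print(np.degrees(np.arctan2(e[1],e[0]))+90)
w=w.mean(0)
plan([w[0],w[1],.017],78,5)"
```

```text
[[ 0.4129 -0.1419  0.04  ]
 [ 0.4456 -0.149   0.04  ]
 [ 0.4344 -0.2034  0.04  ]
 [ 0.4016 -0.1963  0.04  ]] [ 0.42363576 -0.17265644  0.04      ]
78.27345300616003
77.82765146558623
pose [ 0.4239 -0.1743  0.1585] [-1.7995e+02 -2.0000e-02  7.7800e+01] q [-22.  -8. -11.  87.   0.  80.] t 9.57 F [-0.6 -0.  -0.4] open 0.0856 dyaw 0.2 n 5
[1, [0.01, -0.0, 0.47], [-0.0, -0.0, -0.01]],
[1, [0.0, -0.0, 0.47], [-0.0, -0.0, -0.01]],
[1, [0.01, -0.0, 0.48], [-0.0, -0.0, -0.01]],
[1, [0.0, -0.01, 0.47], [-0.0, -0.0, -0.01]],
[1, [0.01, 0.0, 0.47], [-0.0, -0.0, -0.01]]
end [ 0.4235 -0.1724  0.0169] [-1.7995e+02 -2.0000e-02  7.8100e+01]
```

Emit:
{"api": "arm_command", "payload": {"motion": [[1,[0.01,0,0.47],[0,0,0]],[1,[0.01,0,0.47],[0,0,0]],[1,[0.01,0,0.47],[0,0,0]],[1,[0,0,0.47],[0,0,0]],[1,[0,0,0.47],[0,0,0]],[0.3,[0,0,0],[0,0,0]],[0.3,[0,0,0],[0,0,0]],[0.3,[0,0,0],[0,0,0]],[0.3,[0,0,0],[0,0,0]],[0.3,[0,0,0],[0,0,0]]]}}

```text
time: 10.82
ee_pos: [0.4251, -0.1733, 0.0196]
tcp_rot: [179.9, 0.0, 77.8]
wrist_force: [-0.3, 1.9, 6.6]
opening: 0.0333
```

Emit:
{"api": "arm_command", "payload": {"motion": [[0.3,[0,0,-0.6],[0,0,0]],[0.3,[0,0,-0.6],[0,0,0]],[0.3,[0,0,-0.6],[0,0,0]],[0.3,[0,0,0],[0,0,0]],[0.3,[0,0,0],[0,0,0]]]}}

```text
time: 11.45
ee_pos: [0.424, -0.173, 0.1256]
tcp_rot: [-180.0, -0.0, 77.8]
wrist_force: [-0.2, -0.0, -1.7]
opening: 0.0328
```

```bash
python3 -c "
from h import *
plan([.5992,-.0391,.125],11,12,.3)"
```

```text
pose [ 0.424  -0.173   0.1256] [-179.98   -0.     77.84] q [-22.  -8. -15.  84.   0.  80.] t 11.45 F [-0.2 -0.  -1.7] open 0.0328 dyaw -66.84 n 12
[0.3, [0.23, 0.2, 0.0], [-0.0, 0.0, 0.93]],
[0.3, [0.25, 0.17, 0.0], [-0.0, 0.0, 0.93]],
[0.3, [0.27, 0.15, 0.0], [-0.0, 0.0, 0.93]],
[0.3, [0.28, 0.13, 0.0], [-0.0, 0.0, 0.93]],
[0.3, [0.29, 0.09, 0.0], [-0.0, 0.0, 0.93]],
[0.3, [0.3, 0.07, 0.0], [-0.0, 0.0, 0.93]],
[0.3, [0.31, 0.03, 0.0], [-0.0, 0.0, 0.93]],
[0.3, [0.3, 0.01, 0.01], [-0.0, 0.0, 0.93]],
[0.3, [0.31, -0.02, -0.0], [-0.0, 0.0, 0.93]],
[0.3, [0.3, -0.05, -0.0], [-0.0, 0.0, 0.93]],
[0.3, [0.3, -0.08, -0.0], [-0.0, 0.0, 0.93]],
[0.3, [0.28, -0.11, -0.0], [-0.0, 0.0, 0.93]]
end [ 0.5992 -0.0393  0.1249] [-1.7999e+02  2.0000e-02  1.0880e+01]
```

Emit:
{"api": "arm_command", "payload": {"motion": [[0.3,[0.23,0.2,0],[0,0,0.93]],[0.3,[0.25,0.17,0],[0,0,0.93]],[0.3,[0.27,0.15,0],[0,0,0.93]],[0.3,[0.28,0.13,0],[0,0,0.93]],[0.3,[0.29,0.09,0],[0,0,0.93]],[0.3,[0.3,0.07,0],[0,0,0.93]],[0.3,[0.31,0.03,0],[0,0,0.93]],[0.3,[0.3,0.01,0],[0,0,0.93]],[0.3,[0.31,-0.02,0],[0,0,0.93]],[0.3,[0.3,-0.05,0],[0,0,0.93]],[0.3,[0.3,-0.08,0],[0,0,0.93]],[0.3,[0.28,-0.11,0],[0,0,0.93]]]}}

```text
time: 12.95
ee_pos: [0.5991, -0.0389, 0.1242]
tcp_rot: [-180.0, 0.2, 10.7]
wrist_force: [0.6, 0.2, -2.0]
opening: 0.0328
```

Emit:
{"api": "arm_command", "payload": {"motion": [[0.3,[0,0,0],[0,0,0]],[0.3,[0,0,0],[0,0,0]]]}}

```text
time: 13.2
ee_pos: [0.5985, -0.0395, 0.1251]
tcp_rot: [-180.0, 0.1, 11.0]
wrist_force: [-0.5, -0.3, -1.9]
opening: 0.0333
```

```bash
python3 -c "
from h import *
plan([.5992,-.0391,.125],11,1,.3)
im,c=snap('wrist','w6.png')
crop(im,220,200,420,400,4,'w6c.png')
H,S,V=cv2.split(cv2.cvtColor(im,cv2.COLOR_BGR2HSV)); o=((H>12)&(H<24)&(S>120)&(V>130)).astype(np.uint8)
n,l,s,ce=cv2.connectedComponentsWithStats(o)
for i in range(1,n):
  if s[i,4]>40: print(ce[i].round(1),s[i,4],onz(c,'wrist',ce[i],.045)[0].round(4))
"
```

```text
pose [ 0.5985 -0.0395  0.1251] [-1.7998e+02  1.1000e-01  1.1000e+01] q [ -4.  11.   5.  84.  -0. 165.] t 13.2 F [-0.5 -0.3 -1.9] open 0.0333 dyaw -0.0 n 1
[0.3, [0.01, -0.0, 0.0], [-0.0, 0.02, 0.0]]
end [ 0.5991 -0.0394  0.1251] [-1.7998e+02 -1.0000e-02  1.1000e+01]
[192.8 224.5] 369 [0.5973 0.0485 0.045 ]
[257.2 224.3] 391 [0.6055 0.0062 0.045 ]
[327.1 224.1] 389 [ 0.6139 -0.0367  0.045 ]
[196.8 268.2] 312 [0.5677 0.0431 0.045 ]
[260. 269.] 361 [5.762e-01 3.000e-04 4.500e-02]
[ 34.4 374.1] 195 [0.4117 0.2188 0.045 ]
[635.8 381.8] 89 [ 0.512  -0.3915  0.045 ]
[ 41.5 415.5] 76 [0.3484 0.2273 0.045 ]
```

View pics/w6.png

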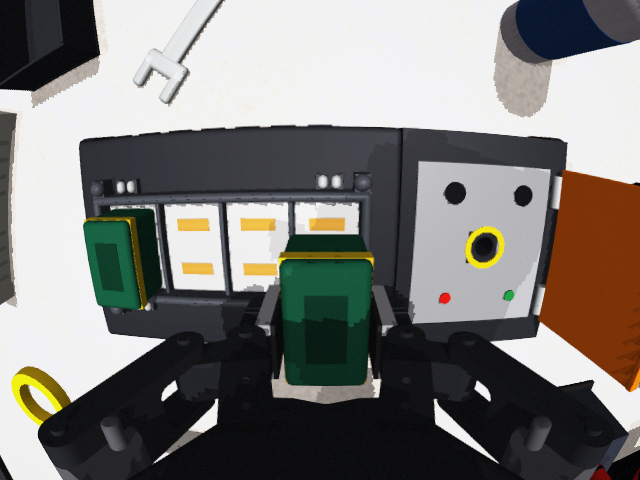

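View pics/w6c.png

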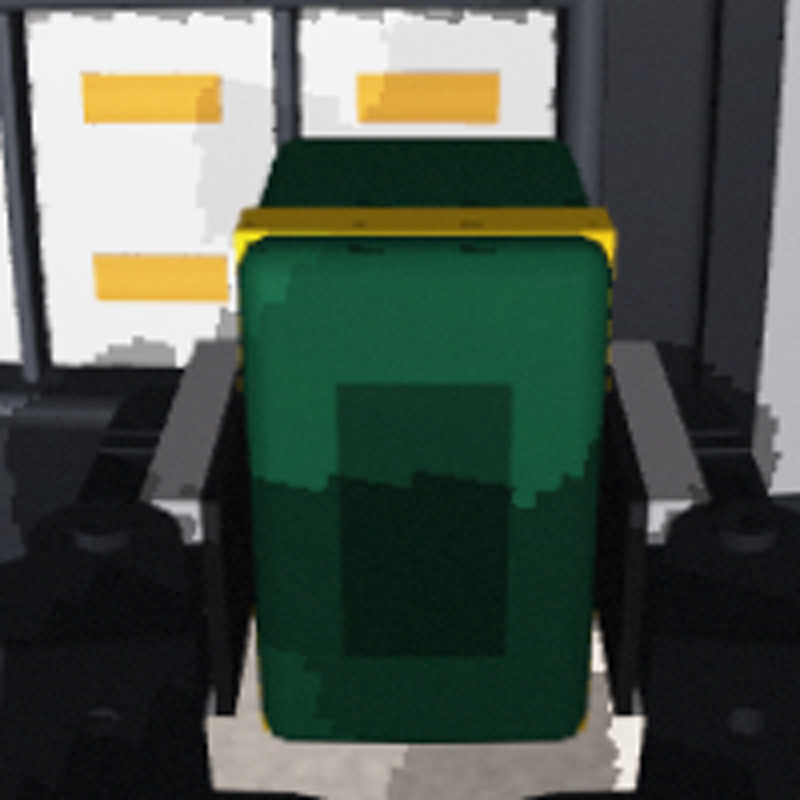

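```bash
python3 -c "
from h import *
im,c=load('w6.png')
p=np.array([(240,240),(614,240),(583,738),(268,738)])/4+[220,200]
w=onz(c,'wrist',p,.147);print(w.round(4),w.mean(0))
"
```

```text
[[ 0.6231 -0.0178  0.147 ]
 [ 0.6293 -0.0497  0.147 ]
 [ 0.5758 -0.0599  0.147 ]
 [ 0.5697 -0.0283  0.147 ]] [ 0.59949103 -0.03890782  0.147     ]
```

Emit:
{"api": "arm_command", "payload": {"motion": [[0.3,[0,0.01,0.3],[0,0,0]],[0.3,[0,0,0.3],[0,0,0]],[0.3,[0,0,0.25],[0,0,0]],[0.3,[0,0,0.15],[0,0,0]],[0.3,[0,0,0.02],[0,0,0]],[0.3,[0,0,0],[0,0,0]]]}}

```text
time: 14.0
ee_pos: [0.5995, -0.0399, 0.0648]
tcp_rot: [180.0, -0.0, 10.9]
wrist_force: [0.8, -0.1, -1.1]
opening: 0.0335
```

Emit:
{"api": "arm_command", "payload": {"motion": [[0.3,[0,0,0.03],[0,0,0]],[0.3,[0,0,0],[0,0,0]],[0.55,[0,0,0],[0,0,0]],[0.6,[0,0,0],[0,0,0]],[0.6,[0,0,0],[0,0,0]],[0.6,[0,0,-0.4],[0,0,0]],[0.6,[0,0,-0.6],[0,0,0]],[0.8,[0,0,-0.6],[0,0,0]],[1,[0,0,-0.4],[0,0,0]],[1,[0,0,0],[0,0,0]]]}}

```text
time: 15.25
ee_pos: [0.6004, -0.0399, 0.185]
tcp_rot: [179.9, -0.2, 10.9]
wrist_force: [0.5, 0.4, -1.0]
opening: 0.0853
```

```bash
python3 -c "
from h import *
im,c=snap('wrist','w7.png')
im,c=snap('top','t7.png'); crop(im,60,130,520,370,1.7,'t7c.png')
"
```

```text
(no output)
```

View pics/w7.png

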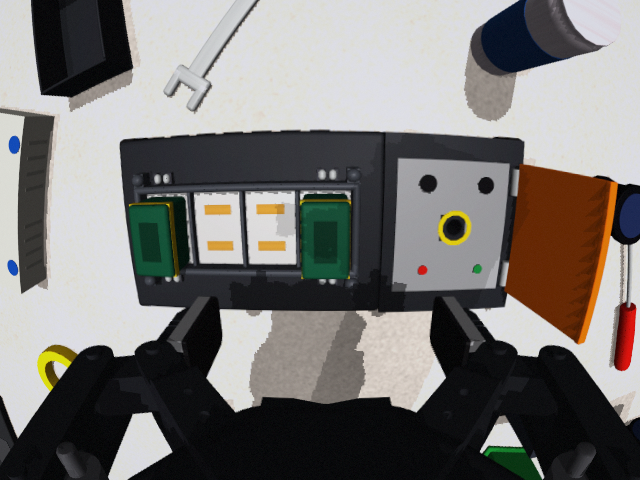

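View pics/t7c.png

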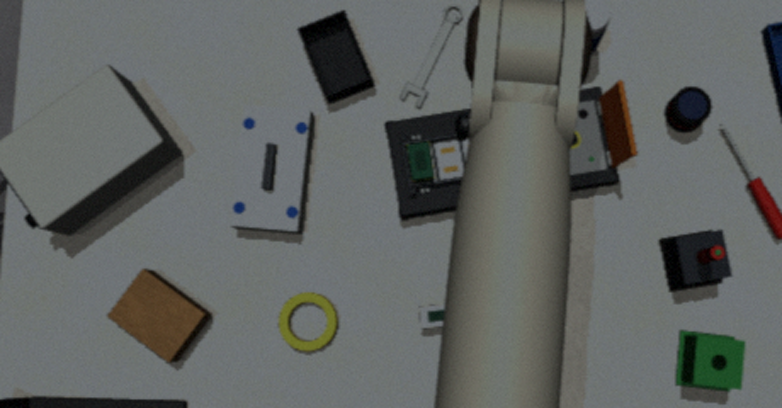

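```bash
python3 -c "
from h import *
plan([.55,.31,.23],81.5,12)"
```

```text
pose [ 0.5994 -0.0399  0.1822] [-1.7999e+02  4.0000e-02  1.0890e+01] q [ -4.  11.  12.  90.   0. 165.] t 15.35 F [-0.9  0.2 -0.8] open 0.0853 dyaw 70.61 n 12
[1, [0.02, -0.49, -0.07], [-0.0, 0.0, -0.98]],
[1, [0.08, -0.48, -0.06], [-0.0, 0.0, -0.98]],
[1, [0.12, -0.48, -0.07], [-0.0, 0.0, -0.98]],
[1, [0.17, -0.46, -0.07], [-0.0, 0.0, -0.98]],
[1, [0.22, -0.44, -0.06], [-0.0, 0.0, -0.98]],
[1, [0.26, -0.41, -0.07], [-0.0, 0.0, -0.98]],
[1, [0.31, -0.39, -0.06], [-0.0, 0.0, -0.98]],
[1, [0.34, -0.35, -0.07], [-0.0, 0.0, -0.98]],
[1, [0.37, -0.32, -0.07], [-0.0, 0.0, -0.98]],
[1, [0.41, -0.27, -0.06], [-0.0, 0.0, -0.98]],
[1, [0.43, -0.24, -0.07], [-0.0, 0.0, -0.98]],
[1, [0.46, -0.18, -0.07], [-0.0, 0.0, -0.98]]
end [0.5503 0.3102 0.2303] [-179.96    0.     81.45]
```

Emit:
{"api": "arm_command", "payload": {"motion": [[1,[0.02,-0.49,-0.07],[0,0,-0.98]],[1,[0.08,-0.48,-0.07],[0,0,-0.98]],[1,[0.12,-0.48,-0.07],[0,0,-0.98]],[1,[0.17,-0.46,-0.07],[0,0,-0.98]],[1,[0.22,-0.44,-0.07],[0,0,-0.98]],[1,[0.26,-0.41,-0.07],[0,0,-0.98]],[1,[0.31,-0.39,-0.07],[0,0,-0.98]],[1,[0.34,-0.35,-0.07],[0,0,-0.98]],[1,[0.37,-0.32,-0.07],[0,0,-0.98]],[1,[0.41,-0.27,-0.06],[0,0,-0.98]],[1,[0.43,-0.24,-0.06],[0,0,-0.98]],[1,[0.46,-0.18,-0.06],[0,0,-0.98]]]}}

```text
time: 16.85
ee_pos: [0.5498, 0.311, 0.23]
tcp_rot: [-179.9, 0.1, 81.6]
wrist_force: [0.1, -0.1, 0.5]
opening: 0.0848
```

Emit:
{"api": "arm_command", "payload": {"motion": [[1,[0,0,0],[0,0,-0.98]],[1,[0,0,0],[0,0,-0.98]],[1,[0,0,0],[0,0,-0.98]],[1,[0,0,0],[0,0,-0.98]],[1,[0,0,0],[0,0,-0.98]],[1,[0,0,0],[0,0,-0.98]],[1,[0,0,0],[0,0,-0.98]],[1,[0,0,0],[0,0,-0.98]],[1,[0,0,0],[0,0,-0.98]],[1,[0,0,0],[0,0,-0.98]],[1,[0,0,0],[0,0,-0.98]],[1,[0,0,0],[0,0,-0.98]]]}}

```text
time: 18.35
ee_pos: [0.55, 0.3101, 0.2298]
tcp_rot: [-179.9, -0.1, 152.2]
wrist_force: [-0.8, -0.7, 0.6]
opening: 0.0853
```

Emit:
{"api": "arm_command", "payload": {"motion": [[1,[0,0,0],[0,0,-0.98]],[1,[0,0,0],[0,0,-0.98]],[1,[0,0,0],[0,0,-0.98]],[1,[0,0,0],[0,0,-0.98]],[1,[0,0,0],[0,0,0]],[1,[0,0,0],[0,0,0]]]}}

```text
time: 19.1
ee_pos: [0.5502, 0.3102, 0.2308]
tcp_rot: [-180.0, -0.1, 175.4]
wrist_force: [0.1, -0.4, 0.8]
opening: 0.0855
```

```bash
python3 -c "
from h import *
plan([.55,.31,.23],None,1)
im,c=snap('wrist','w8.png')
"
```

```text
pose [0.5502 0.3102 0.2308] [-1.7996e+02 -6.0000e-02  1.7541e+02] q [29. 17. 24. 97.  0. 34.] t 19.1 F [ 0.1 -0.4  0.8] open 0.0855 dyaw 0.0 n 1
[1, [0.0, -0.0, 0.01], [-0.01, -0.01, 0.0]]
end [0.5502 0.3102 0.2302] [179.98   0.   175.41]
```

View pics/w8.png

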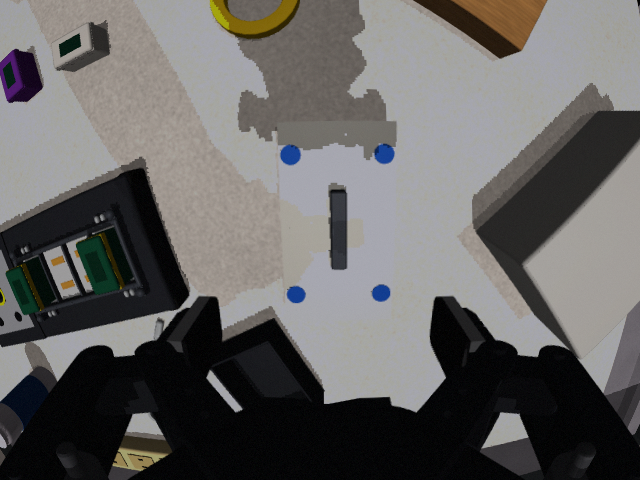

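```bash
cat > m3.py <<'E'
from h import *
def marks(fn,z,box=None):
    im,c=load(fn); H,S,V=cv2.split(cv2.cvtColor(im,cv2.COLOR_BGR2HSV)); b=((H>100)&(H<125)&(S>150)&(V>90)).astype(np.uint8)
    if box: k=np.zeros_like(b);k[box[1]:box[3],box[0]:box[2]]=1;b&=k
    n,l,s,ce=cv2.connectedComponentsWithStats(b); P=[]
    for i in range(1,n):
        if 60<s[i,4]<3000:
            w=onz(c,'wrist',ce[i],z)[0]; print(ce[i].round(1),s[i,4],w.round(4)); P.append(w)
    return np.array(P)
E
python3 -c "
from m3 import *
P=marks('w8.png',.048,(250,100,430,320))
C=P.mean(0);print('C',C.round(4)); u,s,v=np.linalg.svd(P[:,:2]-C[:2]);print(v, np.degrees(np.arctan2(v[0][1],v[0][0])))
from itertools import combinations
print([round(1000*np.linalg.norm(a-b),1) for a,b in combinations(P,2)])
im,c=load('w8.png'); w=onz(c,'wrist',[(338,191),(338,269)],.065);print(w, w.mean(0))
a=np.degrees(np.arctan2(v[0][1],v[0][0]))%180
plan([C[0],C[1],.12],a)
"
```

```text
[290.  154.6] 297 [0.4958 0.2841 0.048 ]
[384.4 153.6] 271 [0.5011 0.3666 0.048 ]
[380.7 292.6] 225 [0.6327 0.3579 0.048 ]
[295.7 294.3] 228 [0.6278 0.276  0.048 ]
C [0.5643 0.3211 0.048 ]
[[ 0.99791284 -0.06457521]
 [-0.06457521 -0.99791284]] -3.702463114823148
[np.float64(82.7), np.float64(155.6), np.float64(132.2), np.float64(131.9), np.float64(155.7), np.float64(82.1)]
[[0.52889827 0.32313135 0.065     ]
 [0.59838469 0.31822824 0.065     ]] [0.56364148 0.3206798  0.065     ]
pose [0.5502 0.3101 0.2311] [-1.7997e+02 -4.0000e-02  1.7543e+02] q [29. 17. 24. 97.  0. 34.] t 19.15 F [ 0.8  0.  -0.2] open 0.0852 dyaw 0.87 n 3
[1, [-0.07, 0.07, 0.62], [-0.0, -0.0, -0.05]],
[1, [-0.08, 0.06, 0.61], [-0.0, -0.0, -0.05]],
[1, [-0.07, 0.07, 0.62], [-0.0, -0.0, -0.05]]
end [0.5642 0.3211 0.1201] [-1.7997e+02 -4.0000e-02  1.7633e+02]
```

Emit:
{"api": "arm_command", "payload": {"motion": [[0.8,[-0.08,0.07,0.62],[0,0,-0.05]],[0.6,[-0.08,0.07,0.62],[0,0,-0.05]],[0.6,[-0.07,0.06,0.62],[0,0,-0.05]],[0.6,[0,0,0.5],[0,0,0]],[0.6,[0,0,0.4],[0,0,0]],[0.6,[0,0,0.15],[0,0,0]],[0.6,[0,0,0],[0,0,0]]]}}

```text
time: 20.02
ee_pos: [0.5648, 0.3211, 0.057]
tcp_rot: [-180.0, -0.0, 176.4]
wrist_force: [0.8, 0.3, 0.3]
opening: 0.0513
```

```bash
python3 -c "
from h import *
plan([.5643,.3211,.0515],176.3,1,.6)
"
```

```text
pose [0.5648 0.3211 0.057 ] [-1.7998e+02 -3.0000e-02  1.7640e+02] q [30. 19.  7. 78.  0. 33.] t 20.02 F [0.8 0.3 0.3] open 0.0513 dyaw -0.1 n 1
[0.6, [0.01, -0.0, 0.09], [-0.0, -0.01, 0.02]]
end [0.5642 0.3211 0.0516] [-1.7998e+02  3.0000e-02  1.7628e+02]
```

Emit:
{"api": "arm_command", "payload": {"motion": [[0.6,[0,0,0.08],[0,0,0]],[0,[0,0,0],[0,0,0]],[0,[0,0,0],[0,0,0]],[0,[0,0,0],[0,0,0]],[0,[0,0,0],[0,0,0]],[0,[0,0,0],[0,0,0]]], "newtons": 60}}

```text
time: 20.78
ee_pos: [0.5653, 0.3213, 0.053]
tcp_rot: [180.0, 0.1, 176.4]
wrist_force: [-0.4, 0.5, 5.1]
opening: 0.0119
```

Emit:
{"api": "arm_command", "payload": {"motion": [[0,[0,0,-0.4],[0,0,0]],[0,[0,0,-0.6],[0,0,0]],[0,[0,0,-0.6],[0,0,0]],[0,[0,0,-0.6],[0,0,0]],[0,[0,0,0],[0,0,0]],[0,[0,0,0],[0,0,0]]]}}

```text
time: 21.52
ee_pos: [0.5647, 0.321, 0.1829]
tcp_rot: [-179.9, -0.1, 176.4]
wrist_force: [-0.4, 0.1, -2.2]
opening: 0.012
```

```bash
python3 -c "
from h import *
plan([.5869,.0242,.185],101,14,0)
im,c=snap('scene','s9.png')
"
```

```text
pose [0.5647 0.321  0.1829] [-1.7994e+02 -9.0000e-02  1.7643e+02] q [30. 18. 20. 92.  0. 33.] t 21.52 F [-0.4  0.1 -2.2] open 0.012 dyaw -75.43 n 14
[0, [-0.05, -0.35, -0.0], [-0.0, -0.0, 0.9]],
[0, [-0.08, -0.35, -0.0], [-0.0, -0.0, 0.9]],
[0, [-0.11, -0.33, -0.01], [-0.0, -0.0, 0.9]],
[0, [-0.15, -0.33, 0.0], [-0.0, -0.0, 0.9]],
[0, [-0.17, -0.3, -0.0], [-0.0, -0.0, 0.9]],
[0, [-0.2, -0.29, -0.0], [-0.0, -0.0, 0.9]],
[0, [-0.23, -0.27, -0.01], [-0.0, -0.0, 0.9]],
[0, [-0.26, -0.25, 0.0], [-0.0, -0.0, 0.9]],
[0, [-0.27, -0.23, -0.0], [-0.0, -0.0, 0.9]],
[0, [-0.3, -0.19, -0.0], [-0.0, -0.0, 0.9]],
[0, [-0.31, -0.17, -0.01], [-0.0, -0.0, 0.9]],
[0, [-0.33, -0.14, 0.0], [-0.0, -0.0, 0.9]],
[0, [-0.33, -0.1, 0.0], [-0.0, -0.0, 0.9]],
[0, [-0.35, -0.07, -0.0], [-0.0, -0.0, 0.9]]
end [0.5872 0.0243 0.1849] [-1.7990e+02  3.0000e-02  1.0083e+02]
```

View pics/s9.png

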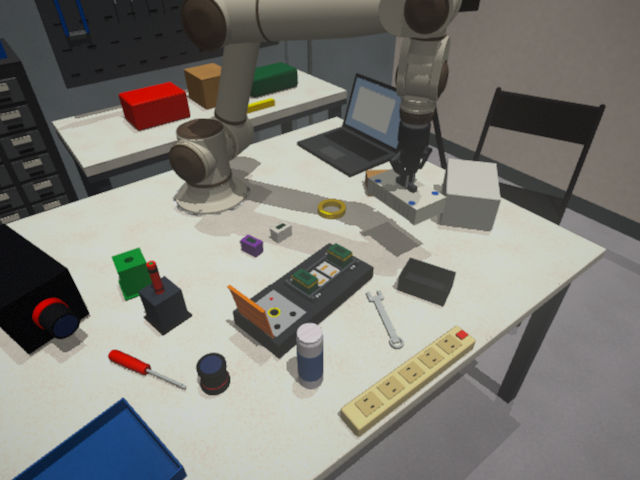

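Emit:
{"api": "arm_command", "payload": {"motion": [[0,[-0.05,-0.35,0],[0,0,0.9]],[0,[-0.08,-0.35,0],[0,0,0.9]],[0,[-0.11,-0.33,0],[0,0,0.9]],[0,[-0.15,-0.33,0],[0,0,0.9]],[0,[-0.17,-0.3,0],[0,0,0.9]],[0,[-0.2,-0.29,0],[0,0,0.9]],[0,[-0.23,-0.27,0],[0,0,0.9]],[0,[-0.26,-0.25,0],[0,0,0.9]],[0,[-0.27,-0.23,0],[0,0,0.9]],[0,[-0.3,-0.19,0],[0,0,0.9]],[0,[-0.31,-0.17,0],[0,0,0.9]],[0,[-0.33,-0.14,0],[0,0,0.9]]]}}

```text
time: 23.08
ee_pos: [0.5832, 0.0657, 0.1825]
tcp_rot: [-179.9, -0.0, 111.5]
wrist_force: [0.3, 0.0, -1.6]
opening: 0.012
```

Emit:
{"api": "arm_command", "payload": {"motion": [[0,[-0.33,-0.1,0],[0,0,0.9]],[0,[-0.35,-0.07,0],[0,0,0.88]],[0,[0,0,0],[0,0,0]],[0,[0,0,0],[0,0,0]],[0,[0,0,0],[0,0,0]]]}}

```text
time: 23.7
ee_pos: [0.5872, 0.0252, 0.1839]
tcp_rot: [-180.0, -0.0, 101.0]
wrist_force: [-0.2, -0.0, -1.8]
opening: 0.0123
```

```bash
python3 -c "
from h import *
plan([.5869,.0242,.185],101,1,0)
im,c=snap('wrist','w10.png')
"
```

```text
pose [0.5872 0.0252 0.1839] [-1.7997e+02 -1.0000e-02  1.0104e+02] q [ 2. 10. 10. 90.  0. 81.] t 23.7 F [-0.2 -0.  -1.8] open 0.0123 dyaw -0.04 n 1
[0, [-0.02, -0.01, -0.02], [-0.01, -0.0, 0.01]]
end [0.5869 0.0239 0.1851] [ 1.7997e+02 -1.0000e-02  1.0098e+02]
```

View pics/w10.png

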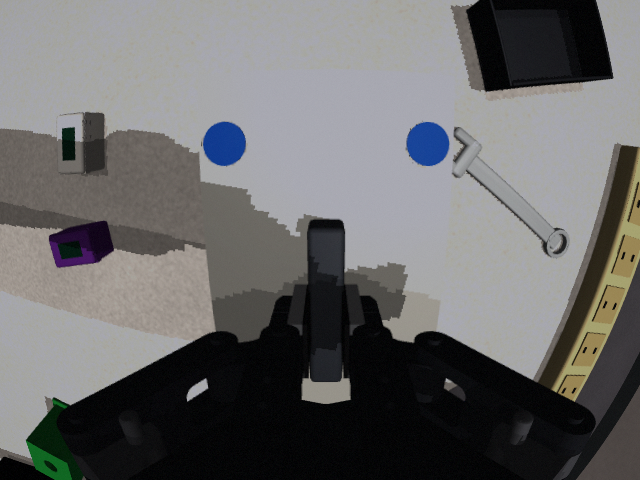

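```bash
python3 -c "
from m3 import *
P=marks('w10.png',.179,(150,90,480,200))
d=P[0]-P[1] if P[0][0]>P[1][0] else P[1]-P[0]
print(np.linalg.norm(d),'cover yaw',np.degrees(np.arctan2(d[1],d[0])))
u=d[:2]/np.linalg.norm(d[:2]); uy=np.array([-u[1],u[0]]); print('C',P.mean(0)[:2]-.066*uy)
"
```

```text
[224.  143.3] 1434 [0.5346 0.0845 0.179 ]
[427.4 143.4] 1431 [0.6153 0.1003 0.179 ]
0.08218396186912506 cover yaw 11.0838779612241
C [0.58761562 0.02758778]
```

Emit:
{"api": "arm_command", "payload": {"motion": [[0,[-0.04,0,0.4],[0,0,0]],[0,[0,0,0.4],[0,0,0]],[0,[0,0,0.2],[0,0,0]],[0,[0,0,0],[0,0,0]],[0,[0,0,0],[0,0,0]]]}}

```text
time: 24.38
ee_pos: [0.5883, 0.0223, 0.1254]
tcp_rot: [179.9, 0.0, 101.0]
wrist_force: [0.0, 0.1, -1.6]
opening: 0.0118
```

```bash
python3 -c "
from h import *
plan([.5869,.0242,.185],101,1,0)
im,c=snap('wrist','w11.png')
"
```

```text
pose [0.5883 0.0223 0.1254] [1.7992e+02 1.0000e-02 1.0097e+02] q [ 2.  9.  3. 84. -0. 81.] t 24.38 F [ 0.   0.1 -1.6] open 0.0118 dyaw 0.03 n 1
[0, [0.04, -0.02, -0.99], [0.01, 0.0, -0.01]]
end [0.5866 0.0244 0.1848] [1.7998e+02 1.0000e-02 1.0103e+02]
```

View pics/w11.png

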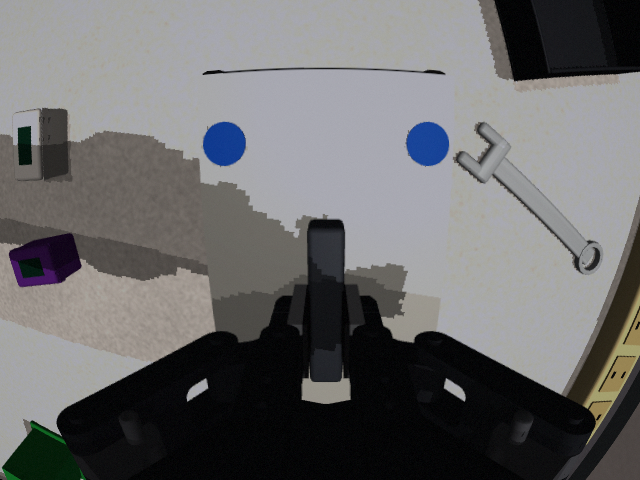

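```bash
python3 -c "
from m3 import *
P=marks('w11.png',.121,(150,90,480,200))
im,c=load('w11.png'); crop(im,190,50,460,90,3,'w11c.png')
u=np.array([.9816,.191]);v=np.array([-.191,.9816])
d=P[1]-P[0]; print(np.linalg.norm(d)); C=P.mean(0)[:2]-.066*v; print('C',C, C@u,C@v)
w=onz(c,'wrist',[(203,73),(445,73),(324,69)],.045);print(w.round(4),'u,v',(w[:,:2]@np.c_[u,v]).round(4))
for f in ['w4.png','w6.png','w2.png','w8.png']:
  im,c=load(f)
  H,S,V=cv2.split(cv2.cvtColor(im,cv2.COLOR_BGR2HSV)); o=((H>12)&(H<24)&(S>120)&(V>130)).astype(np.uint8)
  n,l,s,ce=cv2.connectedComponentsWithStats(o)
  for i in range(1,n):
    if s[i,4]>40:
      q=onz(c,'wrist',ce[i],.045)[0,:2]
      if .55<q[0]<.63 and -.06<q[1]<.1: print(f,ce[i].round(1),(q@np.c_[u,v]).round(4))
"
```

```text
[223.9 143.4] 1432 [0.5359 0.0817 0.121 ]
[427.3 143.4] 1433 [0.6162 0.0973 0.121 ]
0.08186719330276983
C [0.58867061 0.02471713] 0.5825600416375966 -0.08817375314348583
[[0.4942 0.1178 0.045 ]
 [0.6393 0.1459 0.045 ]
 [0.5671 0.1308 0.045 ]] u,v [[0.5076 0.0213]
 [0.6554 0.0211]
 [0.5816 0.02  ]]
w4.png [386. 216.] [ 0.5956 -0.067 ]
w4.png [442.4 216.5] [ 0.5956 -0.11  ]
w4.png [494.1 217.4] [ 0.5955 -0.1534]
w4.png [384.  255.5] [ 0.5655 -0.0668]
w4.png [439.2 255. ] [ 0.5655 -0.11  ]
w4.png [489.4 254.2] [ 0.5656 -0.153 ]
w6.png [192.8 224.5] [ 0.5956 -0.0665]
w6.png [257.2 224.3] [ 0.5955 -0.1095]
w6.png [327.1 224.1] [ 0.5956 -0.1532]
w6.png [196.8 268.2] [ 0.5654 -0.0661]
w6.png [260. 269.] [ 0.5656 -0.1098]
w2.png [533.7 165.9] [ 0.5972 -0.024 ]
w2.png [498.5 172.8] [ 0.567  -0.0239]
w2.png [538.6 222.4] [ 0.5972 -0.0672]
w2.png [504.8 231. ] [ 0.5671 -0.0672]
w2.png [540.5 274.2] [ 0.5973 -0.1104]
w2.png [508.1 283.6] [ 0.5671 -0.1103]
w2.png [539.6 320.6] [ 0.5971 -0.1539]
w2.png [508.8 329.9] [ 0.5669 -0.1533]
w8.png [ 57.  260.6] [ 0.5664 -0.1115]
w8.png [ 67.1 284.3] [ 0.5965 -0.1113]
```

View pics/w11c.png

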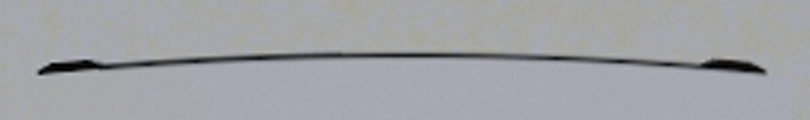

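```bash
python3 -c "
from h import *
im,c=load('w2.png'); crop(im,385,85,605,200,3.5,'a.png')
im,c=load('w4.png'); crop(im,250,115,380,340,2.6,'b.png')"
```

```text
(no output)
```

View pics/a.png

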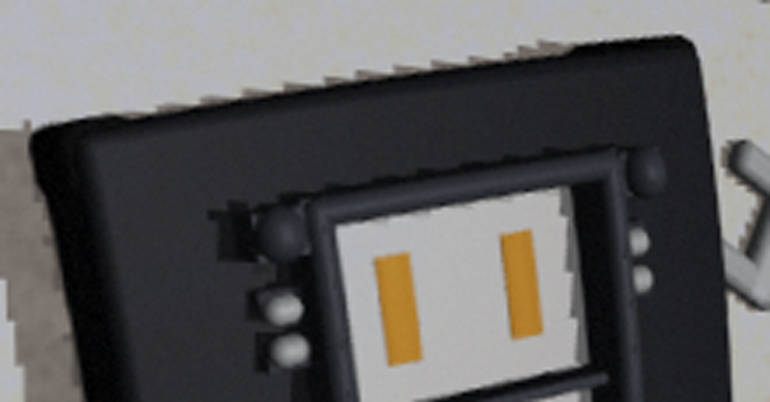

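View pics/b.png

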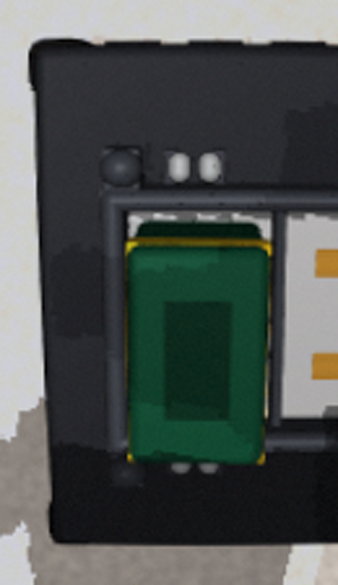

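```bash
python3 -c "
from h import *
M=np.c_[[.9816,.191],[-.191,.9816]]
for f,px in [('w2.png',[(400/3.5+385,77/3.5+85),(150/3.5+385,117/3.5+85),(650/3.5+385,42/3.5+85)]),('w4.png',[(265.8,230.4),(250+36/2.6,115+100/2.6),(250+46/2.6,115+480/2.6)]),('w11.png',[(324,68),(260,70),(390,70)])]:
  im,c=load(f); print(f,(onz(c,'wrist',px,.045)[:,:2]@M).round(4), 'cam',(c['T'][:2,3]@M).round(3))
"
```

```text
w2.png [[0.5759 0.0215]
 [0.5222 0.0216]
 [0.6411 0.0223]] cam [0.454 0.025]
w4.png [[0.5849 0.0206]
 [0.6409 0.0202]
 [0.5292 0.022 ]] cam [ 0.653 -0.023]
w11.png [[0.5816 0.0207]
 [0.5435 0.0205]
 [0.6209 0.0204]] cam [ 0.582 -0.019]
```

Emit:
{"api": "arm_command", "payload": {"motion": [[0,[-0.015,-0.01,0.06],[0,0,0]],[0,[0,0,0.07],[0,0,0]],[0,[0,0,0.07],[0,0,0]],[0,[0,0,0],[0,0,0]]]}}

```text
time: 24.92
ee_pos: [0.5872, 0.0211, 0.1118]
tcp_rot: [-180.0, -0.0, 101.0]
wrist_force: [-0.3, -0.0, -2.6]
opening: 0.0124
```

Emit:
{"api": "arm_command", "payload": {"motion": [[0,[0,0,0.04],[0,0,0]],[0,[0,0,0.04],[0,0,0]],[0,[0,0,0],[0,0,0]]]}}

```text
time: 25.3
ee_pos: [0.5874, 0.0211, 0.1073]
tcp_rot: [-180.0, -0.0, 101.0]
wrist_force: [-0.4, -1.4, -2.3]
opening: 0.0121
```

Emit:
{"api": "arm_command", "payload": {"motion": [[0,[0,0,0.03],[0,0,0]],[0,[0,0,0],[0,0,0]],[0,[0,0,0.03],[0,0,0]],[0,[0,0,0],[0,0,0]]]}}

```text
time: 25.8
ee_pos: [0.5877, 0.0217, 0.1044]
tcp_rot: [179.9, -0.0, 101.0]
wrist_force: [-0.6, 3.2, 2.1]
opening: 0.0124
```

Emit:
{"api": "arm_command", "payload": {"motion": [[0.3,[0,0,0],[0,0,0]],[0.5,[0,0,0],[0,0,0]],[0.5,[0,0,0],[0,0,0]],[0.5,[0,0,-0.3],[0,0,0]],[0.5,[0,0,-0.8],[0,0,0]],[0.3,[0.3,0,-0.6],[0,0,0]],[0,[0,0,0],[0,0,0]],[0,[0,0,0],[0,0,0]]]}}

```text
time: 26.8
ee_pos: [0.5841, 0.0388, 0.2062]
tcp_rot: [180.0, 0.0, 101.0]
wrist_force: [0.6, -0.9, -0.8]
opening: -0.0002
```

```bash
python3 -c "
from m3 import *
plan([.5869,.0242,.2],101,1,0)
im,c=snap('wrist','w12.png')
P=marks('w12.png',.100)
M=np.c_[[.9816,.191],[-.191,.9816]]
print((P[:,:2]@M).round(4), [round(1e3*np.linalg.norm(P[i]-P[0]),1) for i in range(len(P))])
"
```

```text
pose [0.5841 0.0388 0.2062] [1.7998e+02 1.0000e-02 1.0096e+02] q [ 4.  9. 12. 93. -0. 83.] t 26.8 F [ 0.6 -0.9 -0.8] open -0.0002 dyaw 0.04 n 1
[0, [-0.25, -0.0, 0.1], [0.0, 0.0, -0.01]]
end [0.587  0.024  0.2002] [1.7998e+02 1.0000e-02 1.0102e+02]
[265.  163.9] 506 [0.5349 0.0815 0.1   ]
[386.4 164.1] 506 [0.6154 0.0971 0.1   ]
[270.8 334.1] 196 [ 0.558  -0.0464  0.1   ]
[380.4 334.2] 197 [ 0.6419 -0.0301  0.1   ]
[[ 0.5407 -0.0222]
 [ 0.6226 -0.0222]
 [ 0.5388 -0.1521]
 [ 0.6243 -0.1522]] [np.float64(0.0), np.float64(81.9), np.float64(130.0), np.float64(154.6)]
```

View pics/w12.png

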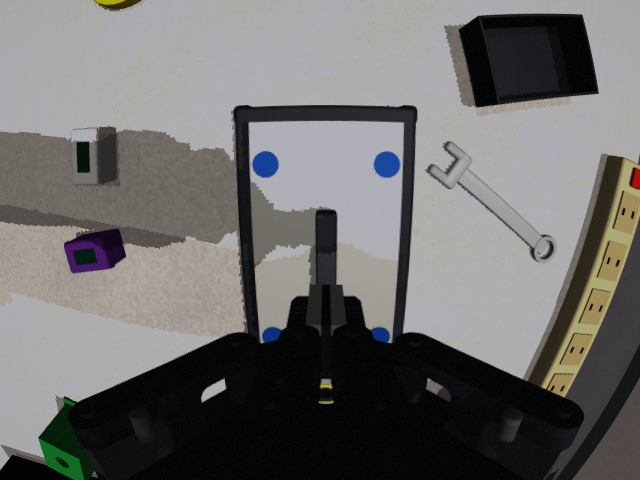

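```bash
python3 -c "
from h import *
plan([.5349,.0815,.115],101,2,0)"
```

```text
pose [0.5838 0.0386 0.2054] [-179.95    0.    100.95] q [ 4.  9. 12. 93. -0. 83.] t 26.85 F [-0.3  0.1 -0.6] open -0.0001 dyaw 0.05 n 2
[0, [0.43, -0.33, 0.75], [-0.0, 0.0, -0.0]],
[0, [0.43, -0.33, 0.76], [-0.0, 0.0, -0.0]]
end [0.5351 0.0817 0.1149] [-179.95    0.    100.95]
```

Emit:
{"api": "arm_command", "payload": {"motion": [[0,[0.43,-0.33,0.75],[0,0,0]],[0,[0.43,-0.33,0.76],[0,0,0]],[0,[0,0,0.1],[0,0,0]],[0,[0,0,0.1],[0,0,0]],[0,[0,0,0],[0,0,0]]]}}

```text
time: 27.48
ee_pos: [0.5364, 0.0815, 0.1042]
tcp_rot: [179.9, 0.0, 100.9]
wrist_force: [-0.2, 0.3, 0.1]
opening: 0.0004
```

Emit:
{"api": "arm_command", "payload": {"motion": [[0,[0,0,0.05],[0,0,0]],[0,[0,0,0.03],[0,0,0]],[0,[0,0,0.03],[0,0,0]],[0,[0,0,0.03],[0,0,0]]]}}

```text
time: 27.98
ee_pos: [0.5359, 0.0821, 0.0964]
tcp_rot: [179.9, -0.0, 101.0]
wrist_force: [-3.5, 0.9, 10.7]
opening: -0.0001
```

Emit:
{"api": "arm_command", "payload": {"motion": [[0,[0,0,0.03],[0,0,0]],[0,[0,0,0.02],[0,0,0]],[0,[0,0,0],[0,0,0]]]}}

```text
time: 28.35
ee_pos: [0.5353, 0.0823, 0.094]
tcp_rot: [179.9, -0.0, 101.0]
wrist_force: [-7.0, 0.7, 14.7]
opening: -0.0001
```

Emit:
{"api": "arm_command", "payload": {"motion": [[0,[0,0,0.02],[0,0,0]],[0,[0,0,0.01],[0,0,0]],[0,[0,0,0],[0,0,0]]]}}

```text
time: 28.72
ee_pos: [0.5369, 0.0829, 0.0937]
tcp_rot: [179.7, -0.1, 101.0]
wrist_force: [-4.0, 4.4, 19.7]
opening: -0.0001
```

Emit:
{"api": "arm_command", "payload": {"motion": [[0,[0,0,-0.35],[0,0,0]],[0,[0,0.69,0],[0,0,0]],[0,[0,0.68,0],[0,0,0]],[0,[0,0,0.1],[0,0,0]],[0,[0,0,0.1],[0,0,0]],[0,[0,0,0.03],[0,0,0]],[0,[0,0,0.03],[0,0,0]],[0,[0,0,0.03],[0,0,0]],[0,[0,0,0.02],[0,0,0]],[0,[0,0,0.01],[0,0,0]],[0,[0,0,0],[0,0,0]]]}}

```text
time: 30.1
ee_pos: [0.6162, 0.0975, 0.0941]
tcp_rot: [179.9, 0.0, 100.9]
wrist_force: [-4.1, -1.0, 11.3]
opening: 0.0002
```

Emit:
{"api": "arm_command", "payload": {"motion": [[0,[0,0,0.02],[0,0,0]],[0,[0,0,0.02],[0,0,0]],[0,[0,0,0],[0,0,0]]]}}

```text
time: 30.48
ee_pos: [0.6164, 0.0975, 0.0938]
tcp_rot: [179.8, 0.0, 100.9]
wrist_force: [-9.6, -1.4, 23.7]
opening: -0.0001
```

Emit:
{"api": "arm_command", "payload": {"motion": [[0,[0,0,-0.37],[0,0,0]],[0,[-0.74,0,0],[0,0,0]],[0,[-0.73,0,0],[0,0,0]],[0,[-0.73,0,0],[0,0,0]],[0,[0,0,0.1],[0,0,0]],[0,[0,0,0.1],[0,0,0]],[0,[0,0,0.03],[0,0,0]],[0,[0,0,0.03],[0,0,0]],[0,[0,0,0.03],[0,0,0]],[0,[0,0,0.02],[0,0,0]],[0,[0,0,0.02],[0,0,0]],[0,[0,0,0],[0,0,0]]]}}

```text
time: 31.98
ee_pos: [0.6412, -0.0311, 0.0933]
tcp_rot: [179.9, -0.0, 101.0]
wrist_force: [-2.9, 1.3, 10.8]
opening: 0.0002
```

Emit:
{"api": "arm_command", "payload": {"motion": [[0,[0,0,0.02],[0,0,0]],[0,[0,0,0.02],[0,0,0]],[0,[0,0,0],[0,0,0]]]}}

```text
time: 32.35
ee_pos: [0.6414, -0.031, 0.093]
tcp_rot: [179.8, -0.0, 101.0]
wrist_force: [-7.7, 2.8, 22.8]
opening: -0.0001
```

Home there too. Next is pad 1.

Emit:
{"api": "arm_command", "payload": {"motion": [[0,[0,0,-0.37],[0,0,0]],[0,[0,-0.69,0],[0,0,0]],[0,[0,-0.68,0],[0,0,0]],[0,[0,0,0.1],[0,0,0]],[0,[0,0,0.1],[0,0,0]],[0,[0,0,0.03],[0,0,0]],[0,[0,0,0.03],[0,0,0]],[0,[0,0,0.03],[0,0,0]],[0,[0,0,0.02],[0,0,0]],[0,[0,0,0.02],[0,0,0]],[0,[0,0,0.02],[0,0,0]],[0,[0,0,0],[0,0,0]]]}}

```text
time: 33.85
ee_pos: [0.561, -0.0474, 0.0929]
tcp_rot: [179.9, 0.0, 101.0]
wrist_force: [-7.7, 1.0, 18.3]
opening: -0.0001
```

```bash
python3 -c "
from h import *
plan([.46,-.26,.28],101,6,0)"
```

```text
pose [ 0.561  -0.0474  0.0929] [1.7988e+02 1.0000e-02 1.0097e+02] q [-5.  6. -4. 80.  0. 74.] t 33.85 F [-7.7  1.  18.3] open -0.0001 dyaw 0.03 n 6
[0, [-0.53, -0.39, -0.52], [0.0, 0.0, -0.0]],
[0, [-0.52, -0.38, -0.52], [0.0, 0.0, -0.0]],
[0, [-0.53, -0.39, -0.52], [0.0, 0.0, -0.0]],
[0, [-0.53, -0.39, -0.52], [0.0, 0.0, -0.0]],
[0, [-0.52, -0.38, -0.52], [0.0, 0.0, -0.0]],
[0, [-0.53, -0.39, -0.52], [0.0, 0.0, -0.0]]
end [ 0.46   -0.26    0.2799] [1.7988e+02 1.0000e-02 1.0097e+02]
```

Emit:
{"api": "arm_command", "payload": {"motion": [[0,[0,0,-0.8],[0,0,0]],[0,[0,0,-0.8],[0,0,0]],[0.5,[-0.63,-0.46,-0.3],[0,0,0]],[1,[-0.63,-0.46,-0.3],[0,0,0]],[1,[-0.63,-0.46,-0.3],[0,0,0]],[1,[-0.63,-0.46,-0.3],[0,0,0]],[1,[-0.63,-0.46,-0.3],[0,0,0]],[1,[0,0,-0.2],[0,0,0]],[1,[0,0,0],[0,0,0]],[1,[0,0,0],[0,0,0]]]}}

```text
time: 35.1
ee_pos: [0.4614, -0.2585, 0.288]
tcp_rot: [-180.0, -0.0, 101.0]
wrist_force: [0.3, 0.3, -0.5]
opening: 0.0857
```

```bash
python3 -c "
from h import *
plan([.46,-.26,.28],101,6,0)
im,c=snap('wrist','w13.png')
im,c=snap('scene','s13.png'); crop(im,110,220,400,370,2.7,'s13c.png')
"
```

```text
pose [ 0.4614 -0.2585  0.288 ] [-1.7997e+02 -4.0000e-02  1.0103e+02] q [-29.   4.  15. 101.   0.  50.] t 35.1 F [ 0.3  0.3 -0.5] open 0.0857 dyaw -0.03 n 6
[0, [-0.0, -0.0, 0.02], [-0.0, -0.0, 0.0]],
[0, [-0.01, -0.01, 0.02], [-0.0, -0.0, 0.0]],
[0, [0.0, -0.0, 0.03], [-0.0, -0.0, 0.0]],
[0, [-0.0, -0.01, 0.02], [-0.0, -0.0, 0.0]],
[0, [-0.01, -0.0, 0.02], [-0.0, -0.0, 0.0]],
[0, [0.0, -0.01, 0.02], [-0.0, -0.0, 0.0]]
end [ 0.4598 -0.26    0.2802] [-1.7997e+02 -4.0000e-02  1.0103e+02]
```

View pics/w13.png

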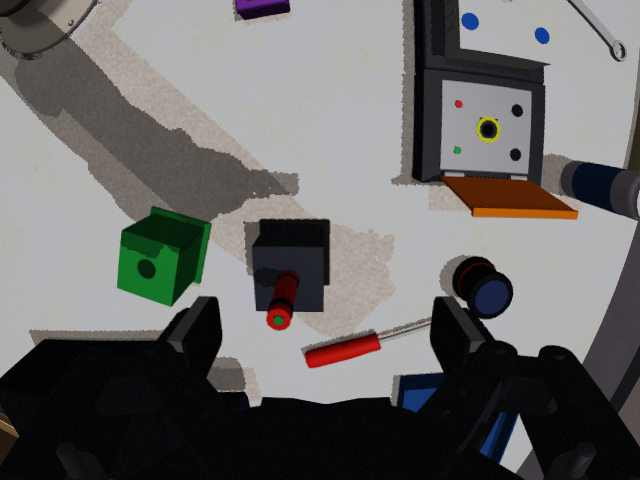

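View pics/s13c.png

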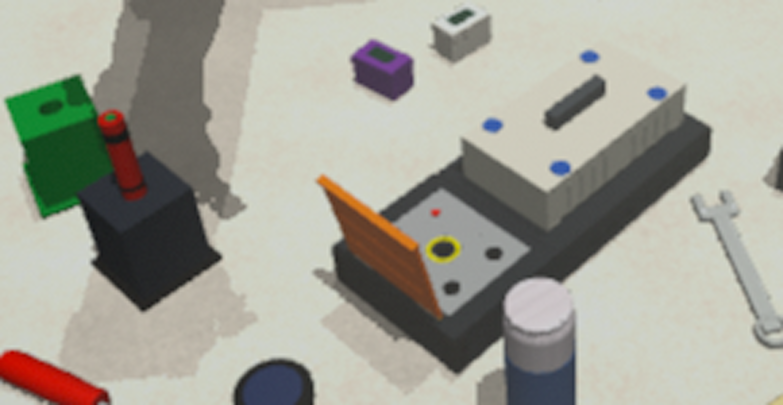

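```bash
python3 -c "
from h import *
im,c=load('w13.png'); crop(im,240,205,345,340,5,'w13c.png'); crop(im,440,80,560,200,5,'w13d.png')
print(onz(c,'wrist',[(279,319)],.172),onz(c,'wrist',[(290,275)],.09), onz(c,'wrist',[(488,129)],.045))
"
```

```text
[[ 0.43930579 -0.33427059  0.172     ]] [[ 0.43984523 -0.328976    0.09      ]] [[ 0.61955208 -0.14193469  0.045     ]]
```

View pics/w13c.png

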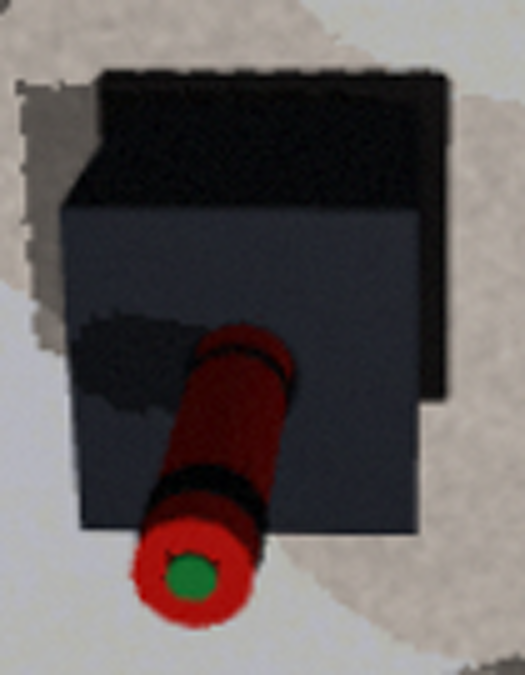

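View pics/w13d.png

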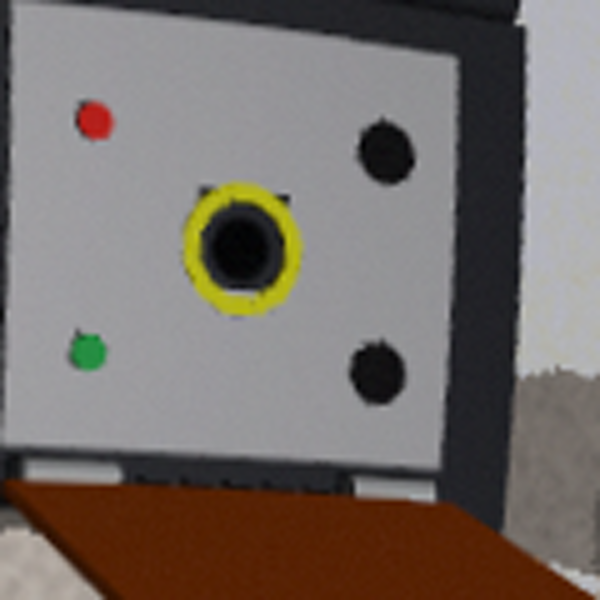

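```bash
python3 -c "
from h import *
im,c=load('w13.png')
p=np.array([(62,208),(418,210),(418,532),(82,527)])/5+[240,205]
w=onz(c,'wrist',p,.09);print(w.round(4),w.mean(0)); print(np.linalg.norm(w-np.roll(w,1,0),axis=1), np.degrees(np.arctan2(*(w[1]-w[0])[[1,0]])))
print(onz(c,'wrist',[(278.6,319.6)],.172), onz(c,'wrist',[(488.4,129.8)],.045), c['T'][:3,3])
# socket in other views
for f in ['w5.png','w6.png','w7.png']:
  im,c=load(f); H,S,V=cv2.split(cv2.cvtColor(im,cv2.COLOR_BGR2HSV)); b=((H>24)&(H<36)&(S>150)&(V>120)).astype(np.uint8)
  b[:, :400]=0
  n,l,s,ce=cv2.connectedComponentsWithStats(b)
  i=1+np.argmax(s[1:,4]); pts=np.argwhere(l==i)[:,::-1].astype(np.float32); e=cv2.fitEllipse(cv2.convexHull(pts)); print(f,s[i,4],e[0],onz(c,'wrist',[e[0]],.045))
"
```

```text
[[ 0.3988 -0.3071  0.09  ]
 [ 0.4669 -0.294   0.09  ]
 [ 0.4802 -0.3621  0.09  ]
 [ 0.4116 -0.3754  0.09  ]] [ 0.43936726 -0.33466365  0.09      ]
[0.06950979 0.06940864 0.06938221 0.06981582] 10.872714875723368
[[ 0.43906958 -0.33488008  0.172     ]] [[ 0.62023199 -0.14266236  0.045     ]] [ 0.4487503  -0.18861463  0.43111046]
w5.png 381 (560.7958374023438, 146.40167236328125) [[ 0.62005584 -0.14261012  0.045     ]]
w6.png 623 (484.14324951171875, 246.94361877441406) [[ 0.61916367 -0.14311698  0.045     ]]
w7.png 435 (453.9728088378906, 227.5718536376953) [[ 0.61905751 -0.14288568  0.045     ]]
```

```bash
python3 -c "
from h import *
plan([.4385,-.3343,.21],101,2)"
```

```text
pose [ 0.4612 -0.2585  0.2879] [-1.7995e+02 -5.0000e-02  1.0104e+02] q [-29.   4.  15. 101.   0.  50.] t 35.2 F [-0.3 -0.9  0.7] open 0.0852 dyaw -0.04 n 2
[1, [-0.58, -0.31, 0.65], [-0.0, -0.0, 0.0]],
[1, [-0.59, -0.3, 0.65], [-0.0, -0.0, 0.0]]
end [ 0.4387 -0.3343  0.2099] [-1.7995e+02 -5.0000e-02  1.0104e+02]
```

Emit:
{"api": "arm_command", "payload": {"motion": [[1,[-0.58,-0.31,0.5],[0,0,0]],[1,[-0.59,-0.31,0.5],[0,0,0]],[1,[0,0,0.4],[0,0,0]],[1,[0,0,0.5],[0,0,0]],[1,[0,0,0.5],[0,0,0]],[1,[0,0,0.4],[0,0,0]],[1,[0,0,0],[0,0,0]]]}}

```text
time: 36.08
ee_pos: [0.437, -0.334, 0.1186]
tcp_rot: [-179.9, -0.2, 101.0]
wrist_force: [-0.3, 0.4, 0.7]
opening: 0.0852
```

```bash
python3 -c "
from h import *
plan([.4385,-.3343,.12],101,1)
im,c=snap('wrist','w14.png')"
```

```text
pose [ 0.437  -0.334   0.1186] [-1.7985e+02 -1.7000e-01  1.0101e+02] q [-37.   4.  -3.  83.   0.  42.] t 36.08 F [-0.3  0.4  0.7] open 0.0852 dyaw -0.01 n 1
[1, [-0.01, 0.02, -0.02], [-0.02, -0.03, 0.0]]
end [ 0.4383 -0.3344  0.1198] [-1.7997e+02  1.0000e-02  1.0101e+02]
```

View pics/w14.png

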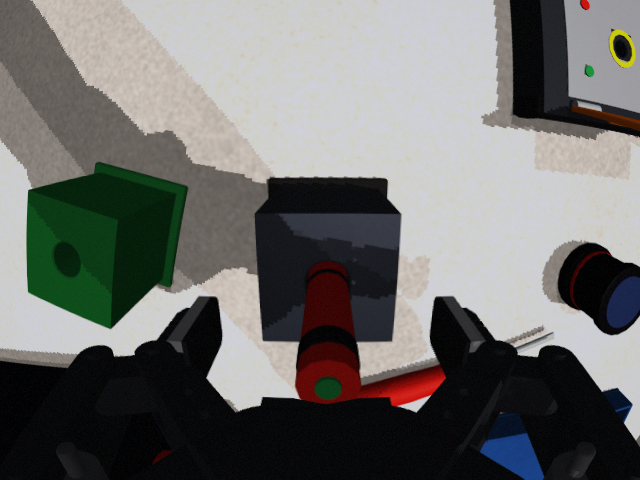

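Emit:
{"api": "arm_command", "payload": {"motion": [[0.5,[0,0,0],[0,0,0]],[0.1,[0,0,0],[0,0,0]],[0.1,[0,0,0],[0,0,0]],[0.1,[0,0,0],[0,0,0]],[0.1,[0,0,0],[0,0,0]],[0.1,[0,0,0],[0,0,0]]], "newtons": 70}}

```text
time: 36.88
ee_pos: [0.4379, -0.3356, 0.1212]
tcp_rot: [180.0, 0.0, 101.0]
wrist_force: [0.3, 0.5, 4.3]
opening: 0.0185
```

Emit:
{"api": "arm_command", "payload": {"motion": [[0.1,[0,0,-0.4],[0,0,0]],[0.1,[0,0,-0.5],[0,0,0]],[0.1,[0,0,-0.5],[0,0,0]],[0.1,[0,0,-0.4],[0,0,0]],[0.1,[0,0,0],[0,0,0]],[0.1,[0,0,0],[0,0,0]]]}}

```text
time: 37.62
ee_pos: [0.4375, -0.3352, 0.2273]
tcp_rot: [-179.9, -0.1, 101.0]
wrist_force: [0.1, 0.8, -0.3]
opening: 0.0184
```

```bash
python3 -c "
from h import *
plan([.6195,-.1421,.245],101,5,.1)
im,c=snap('scene','s15.png');crop(im,110,150,310,350,3,'s15c.png')"
```

```text
pose [ 0.4375 -0.3352  0.2273] [-1.7994e+02 -7.0000e-02  1.0095e+02] q [-37.   5.  10.  95.  -0.  42.] t 37.62 F [ 0.1  0.8 -0.3] open 0.0184 dyaw 0.05 n 5
[0.1, [0.52, 0.72, -0.06], [-0.0, -0.0, -0.0]],
[0.1, [0.51, 0.72, -0.06], [-0.0, -0.0, -0.0]],
[0.1, [0.52, 0.71, -0.06], [-0.0, -0.0, -0.0]],
[0.1, [0.52, 0.72, -0.06], [-0.0, -0.0, -0.0]],
[0.1, [0.51, 0.72, -0.06], [-0.0, -0.0, -0.0]]
end [ 0.6196 -0.1424  0.2452] [-1.7994e+02 -7.0000e-02  1.0095e+02]
```

View pics/s15c.png

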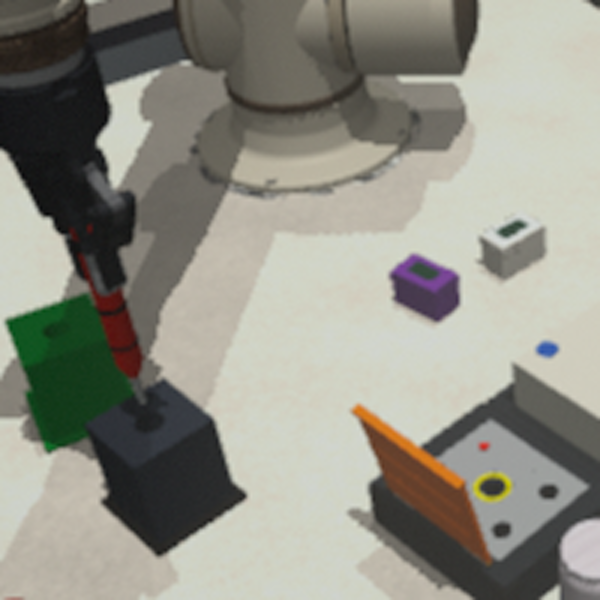

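Emit:
{"api": "arm_command", "payload": {"motion": [[0.1,[0,0,-0.6],[0,0,0]],[0.1,[0.43,0.6,-0.4],[0,0,0]],[0.1,[0.43,0.6,0],[0,0,0]],[0.1,[0.43,0.6,0],[0,0,0]],[0.1,[0.43,0.6,0],[0,0,0]],[0.1,[0.43,0.6,0],[0,0,0]],[0.1,[0.43,0.59,0],[0,0,0]],[0.1,[0,0,0],[0,0,0]],[0.1,[0,0,0],[0,0,0]]]}}

```text
time: 38.8
ee_pos: [0.6195, -0.1425, 0.2876]
tcp_rot: [-179.9, -0.0, 101.0]
wrist_force: [0.4, -0.7, -0.7]
opening: 0.0186
```

```bash
python3 -c "
from h import *
plan([.6195,-.1421,.182],101,3,.1)
im,c=snap('wrist','w16.png');
im,c=snap('scene','s16.png');crop(im,210,150,390,350,3,'s16c.png')"
```

```text
pose [ 0.6195 -0.1425  0.2876] [-1.7990e+02 -3.0000e-02  1.0098e+02] q [-13.  20.  34. 104.  -0.  66.] t 38.8 F [ 0.4 -0.7 -0.7] open 0.0186 dyaw 0.02 n 3
[0.1, [0.0, 0.0, 0.59], [-0.01, -0.0, -0.0]],
[0.1, [0.0, 0.0, 0.58], [-0.01, -0.0, -0.0]],
[0.1, [0.01, 0.0, 0.59], [-0.01, -0.0, -0.0]]
end [ 0.6193 -0.1419  0.182 ] [ 1.7992e+02 -3.0000e-02  1.0098e+02]
```

View pics/w16.png

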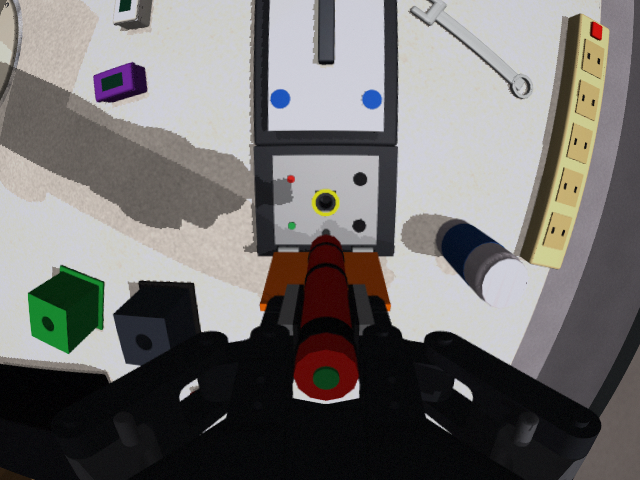

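View pics/s16c.png

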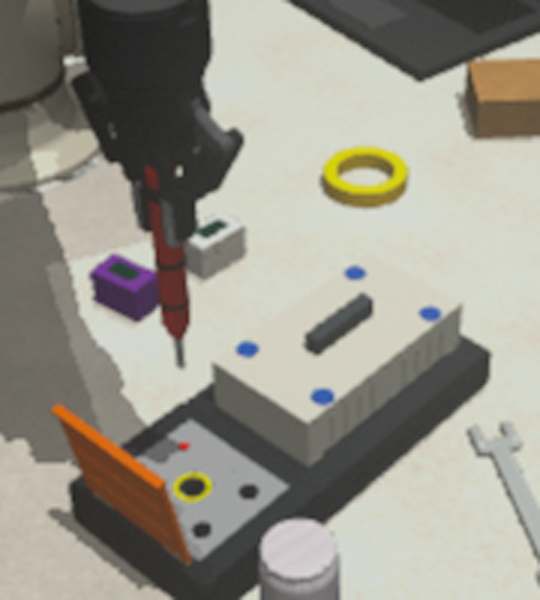

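```bash
python3 -c "
from h import *
im,c=load('w16.png'); crop(im,300,190,360,260,9,'w16c.png')
i2,c2=load('s16.png'); crop(i2,250,245,295,290,12,'s16d.png')
print(proj(c,'wrist',[[.6195,-.1425,.1706],[.6195,-.1421,.045]]), proj(c2,'scene',[[.6195,-.1425,.1706],[.6195,-.1421,.045]]))
"
```

```text
[[324.91727584 233.12903971]
 [325.52629522 201.36767106]] [[269.78584087 271.93239936]
 [274.13706551 312.28108182]]
```

View pics/w16c.png

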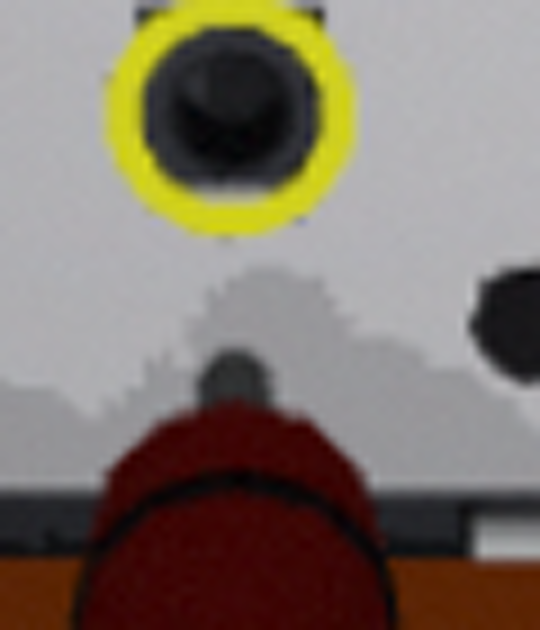

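View pics/s16d.png

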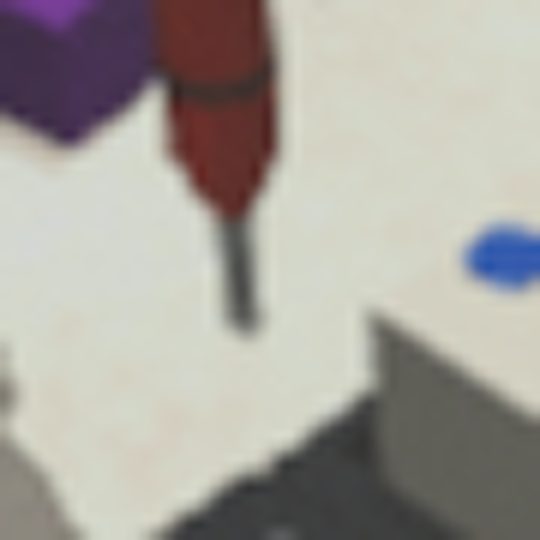

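Emit:
{"api": "arm_command", "payload": {"motion": [[0.1,[0,0,0.5],[0,0,0]],[0.1,[0,0,0.6],[0,0,0]],[0.1,[0,0,0.5],[0,0,0]],[0.1,[0,0,0.3],[0,0,0]],[0.1,[0,0,0],[0,0,0]],[0.1,[0,0,0],[0,0,0]]]}}

```text
time: 39.65
ee_pos: [0.6197, -0.1431, 0.176]
tcp_rot: [179.9, 0.0, 100.9]
wrist_force: [-0.4, 0.6, 0.7]
opening: 0.0182
```

```bash
python3 -c "
from h import *
plan([.6195,-.1421,.137],101,3,.1)
im,c=snap('scene','s17.png');crop(im,225,250,325,350,6,'s17c.png')"
```

```text
pose [ 0.6197 -0.1431  0.176 ] [1.7993e+02 3.0000e-02 1.0091e+02] q [-13.  16.  17.  91.  -0.  66.] t 39.65 F [-0.4  0.6  0.7] open 0.0182 dyaw 0.09 n 3
[0.1, [0.01, -0.0, 0.22], [0.0, 0.0, -0.01]],
[0.1, [0.0, -0.0, 0.21], [0.0, 0.0, -0.01]],
[0.1, [0.01, -0.0, 0.22], [0.0, 0.0, -0.01]]
end [ 0.6195 -0.1419  0.137 ] [1.7993e+02 3.0000e-02 1.0109e+02]
```

View pics/s17c.png

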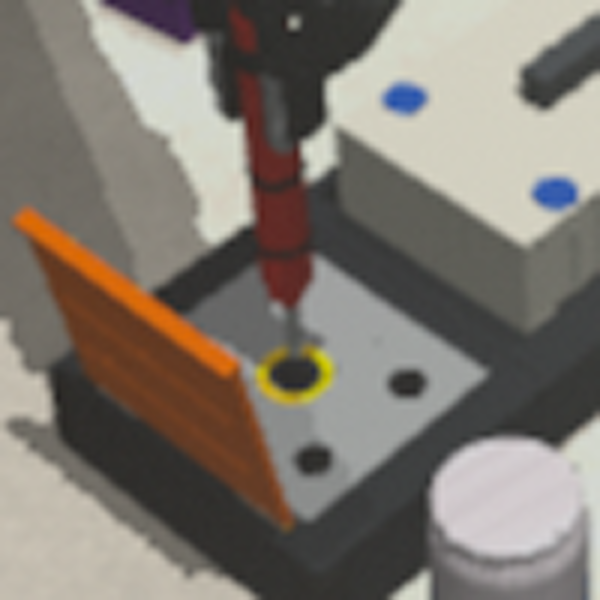

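Emit:
{"api": "arm_command", "payload": {"motion": [[0.1,[0.01,0,0.15],[0,0,0]],[0.1,[0,0,0.15],[0,0,0]],[0.1,[0,0,0.1],[0,0,0]],[0.1,[0,0,0],[0,0,0]]]}}

```text
time: 40.2
ee_pos: [0.6193, -0.1418, 0.1499]
tcp_rot: [-179.9, -0.0, 101.0]
wrist_force: [-0.8, -0.0, -0.2]
opening: 0.0186
```

Emit:
{"api": "arm_command", "payload": {"motion": [[0.1,[0,0,0.1],[0,0,0]],[0.1,[0,0,0.1],[0,0,0]],[0.1,[0,0,0.05],[0,0,0]],[0.1,[0,0,0],[0,0,0]]]}}

```text
time: 40.7
ee_pos: [0.6195, -0.1419, 0.1354]
tcp_rot: [-180.0, -0.0, 101.0]
wrist_force: [0.6, 0.2, -0.4]
opening: 0.0185
```

Emit:
{"api": "arm_command", "payload": {"motion": [[0.1,[0,0,0.02],[0,0,0]],[0.1,[0,0,0],[0,0,0]],[0.1,[0,0,0],[0,0,0]],[0.1,[0,0,0],[0,0,0]],[0.1,[0,0,0],[0,0,0]],[0.1,[0,0,0],[0,0,0]],[0.1,[0,0,0],[0,0,0]],[0.1,[0,0,0],[0,0,0]],[0.1,[0,0,0],[0,0,0]],[0.1,[0,0,0],[0,0,0]],[0.1,[0,0,0],[0,0,0]]]}}

```text
time: 42.08
ee_pos: [0.6196, -0.1419, 0.1346]
tcp_rot: [180.0, 0.0, 101.0]
wrist_force: [-0.4, -0.6, -1.1]
opening: 0.0183
```

```bash
python3 -c "
from h import *
plan([.6195,-.1421,.137],101,1,.1)
im,c=snap('scene','s18.png');crop(im,225,250,325,350,6,'s18c.png')"
```

```text
pose [ 0.6196 -0.1419  0.1346] [180.     0.   100.95] q [-13.  16.  12.  86.  -0.  66.] t 42.08 F [-0.4 -0.6 -1.1] open 0.0183 dyaw 0.05 n 1
[0.1, [-0.0, -0.0, -0.04], [0.0, 0.0, -0.01]]
end [ 0.6196 -0.1419  0.137 ] [180.     0.   101.01]
```

View pics/s18c.png

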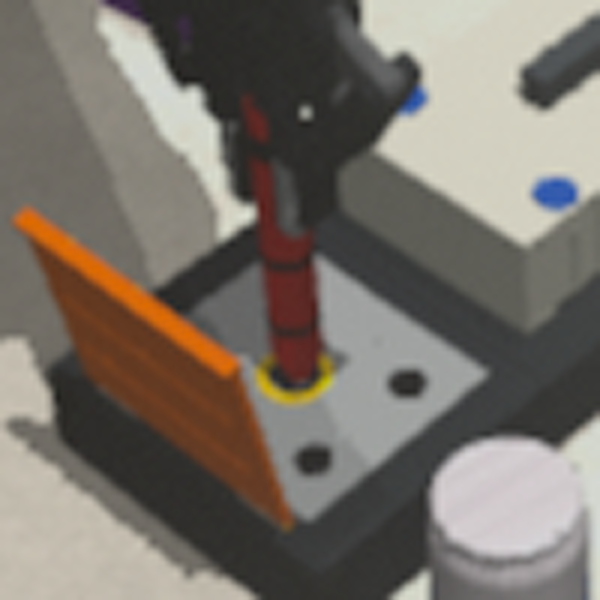

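Emit:
{"api": "arm_command", "payload": {"motion": [[0.1,[0,0,-0.3],[0,0,0]],[0.1,[0,0,-0.7],[0,0,0]],[0.1,[0,0,-0.8],[0,0,0]],[0.1,[0,0,-0.75],[0,0,0]],[0.1,[-0.43,-0.6,0],[0,0,0]],[0.1,[-0.43,-0.6,0],[0,0,0]],[0.1,[-0.43,-0.6,0],[0,0,0]],[0.1,[-0.43,-0.6,0],[0,0,0]],[0.1,[-0.43,-0.6,0],[0,0,0]],[0.1,[-0.43,-0.57,0],[0,0,0]],[0.1,[0,0,0],[0,0,0]],[0.1,[0,0,0],[0,0,0]]]}}

```text
time: 43.62
ee_pos: [0.4389, -0.3345, 0.2885]
tcp_rot: [179.9, 0.0, 100.9]
wrist_force: [0.1, -0.1, -1.6]
opening: 0.0184
```

```bash
python3 -c "
from h import *
plan([.4384,-.3343,.215],101,2,.1)
im,c=snap('wrist','w19.png')
print(proj(c,'wrist',[[.4384,-.3343,.09]]))"
```

```text
pose [ 0.4389 -0.3345  0.2885] [1.7994e+02 4.0000e-02 1.0093e+02] q [-37.   7.  19. 102.   0.  42.] t 43.62 F [ 0.1 -0.1 -1.6] open 0.0184 dyaw 0.07 n 2
[0.1, [0.0, -0.0, 0.61], [0.0, 0.0, -0.01]],
[0.1, [0.01, -0.01, 0.62], [0.0, 0.0, -0.01]]
end [ 0.4383 -0.334   0.2147] [1.7994e+02 4.0000e-02 1.0105e+02]
[[324.21333292 209.68679692]]
```

View pics/w19.png

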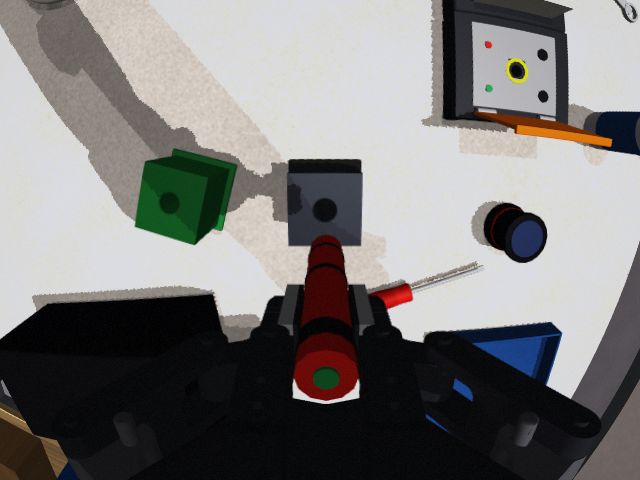

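Emit:
{"api": "arm_command", "payload": {"motion": [[0.1,[0,-0.015,0.5],[0,0,0]],[0.1,[0,0,0.5],[0,0,0]],[0.1,[0,0,0.2],[0,0,0]],[0.1,[0,0,0],[0,0,0]],[0.1,[0,0,0],[0,0,0]]]}}

```text
time: 44.3
ee_pos: [0.4384, -0.3348, 0.2169]
tcp_rot: [179.9, 0.1, 101.0]
wrist_force: [-0.7, 0.0, -0.9]
opening: 0.0183
```

```bash
python3 -c "
from h import *
plan([.4380,-.3350,.215],101,2,.1)
im,c=snap('wrist','w20.png'); crop(im,250,150,400,420,2.2,'w20c.png')"
```

```text
pose [ 0.4384 -0.3348  0.2169] [1.7994e+02 7.0000e-02 1.0098e+02] q [-37.   5.   8.  93.   0.  42.] t 44.3 F [-0.7  0.  -0.9] open 0.0183 dyaw 0.02 n 2
[0.1, [-0.0, -0.0, 0.02], [0.01, 0.01, -0.0]],
[0.1, [-0.0, -0.01, 0.01], [0.01, 0.01, -0.0]]
end [ 0.4378 -0.3349  0.2151] [-1.7994e+02 -5.0000e-02  1.0098e+02]
```

View pics/w20c.png

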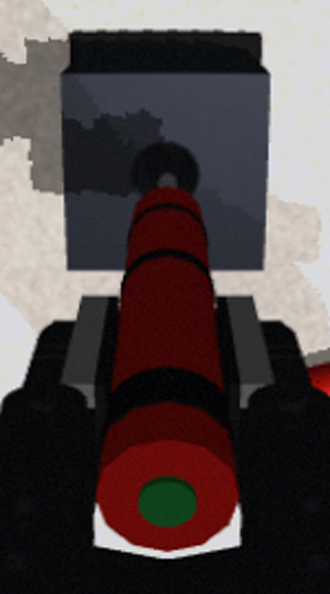

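Emit:
{"api": "arm_command", "payload": {"motion": [[0.1,[0,0,0.3],[0,0,0]],[0.1,[0,0,0.3],[0,0,0]],[0.1,[0,0,0.2],[0,0,0]],[0.1,[0,0,0.1],[0,0,0]],[0.1,[0,0,0.1],[0,0,0]],[0.1,[0,0,0],[0,0,0]]]}}

```text
time: 45.1
ee_pos: [0.4378, -0.3347, 0.1555]
tcp_rot: [-180.0, -0.0, 101.0]
wrist_force: [0.5, 0.8, -1.4]
opening: 0.0187
```

Emit:
{"api": "arm_command", "payload": {"motion": [[0.1,[0,0,0.2],[0,0,0]],[0.1,[0,0,0.2],[0,0,0]],[0.1,[0,0,0.1],[0,0,0]],[0.1,[0,0,0.05],[0,0,0]],[0.1,[0,0,0],[0,0,0]]]}}

```text
time: 45.72
ee_pos: [0.4378, -0.3347, 0.1224]
tcp_rot: [-180.0, -0.0, 101.0]
wrist_force: [0.6, 0.2, -0.2]
opening: 0.0184
```

Emit:
{"api": "arm_command", "payload": {"motion": [[0.1,[0,0,0.02],[0,0,0]],[0.3,[0,0,0],[0,0,0]],[0.6,[0,0,0],[0,0,0]],[0.8,[0,0,0],[0,0,0]],[0.8,[0,0,0],[0,0,0]],[0.8,[0,0,-0.4],[0,0,0]],[0.8,[0,0,-0.8],[0,0,0]],[0.5,[0,0,-0.8],[0,0,0]],[0,[0,0,-0.4],[0,0,0]],[0,[0,0,0],[0,0,0]],[0,[0,0,0],[0,0,0]]]}}

```text
time: 47.1
ee_pos: [0.4377, -0.3347, 0.2641]
tcp_rot: [-180.0, -0.1, 100.9]
wrist_force: [0.4, -0.2, 0.6]
opening: -0.0
```

```bash
python3 -c "
from h import *
u=np.array([.9816,.191]);v=np.array([-.191,.9816]);
im,c=snap('wrist','w21.png')
B=np.array([.5876,.0249]); 
for vv in (-.25,-.30,-.35): print(vv,(B+u*0+v*(vv+.0878)).round(4))
im2,c2=snap('scene','s21.png');crop(im2,110,200,380,380,2.9,'s21c.png')
plan([.59,-.25,.25],101,3,0)
"
```

```text
-0.25 [ 0.6186 -0.1343]
-0.3 [ 0.6281 -0.1834]
-0.35 [ 0.6377 -0.2325]
pose [ 0.4375 -0.3345  0.2639] [-1.7992e+02 -9.0000e-02  1.0095e+02] q [-37.   6.  15.  99.  -0.  42.] t 47.2 F [0.4 0.3 0.2] open -0.0001 dyaw 0.05 n 3
[0, [0.3, 0.92, 0.08], [-0.0, -0.01, -0.0]],
[0, [0.3, 0.92, 0.07], [-0.0, -0.01, -0.0]],
[0, [0.3, 0.92, 0.08], [-0.0, -0.01, -0.0]]
end [ 0.5898 -0.25    0.2498] [-1.7992e+02  9.0000e-02  1.0095e+02]
```

View pics/w21.png

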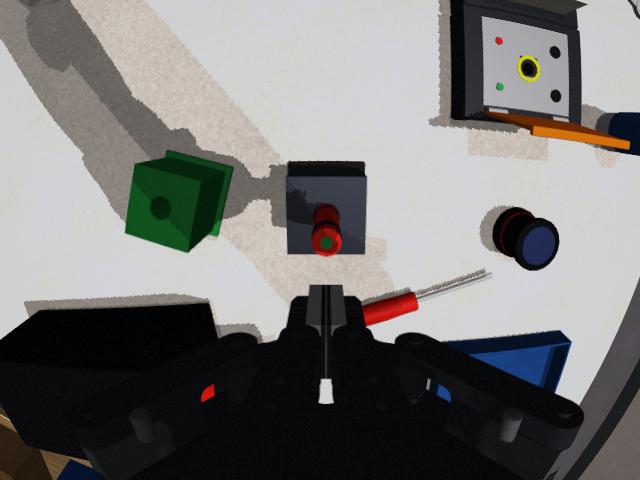

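View pics/s21c.png

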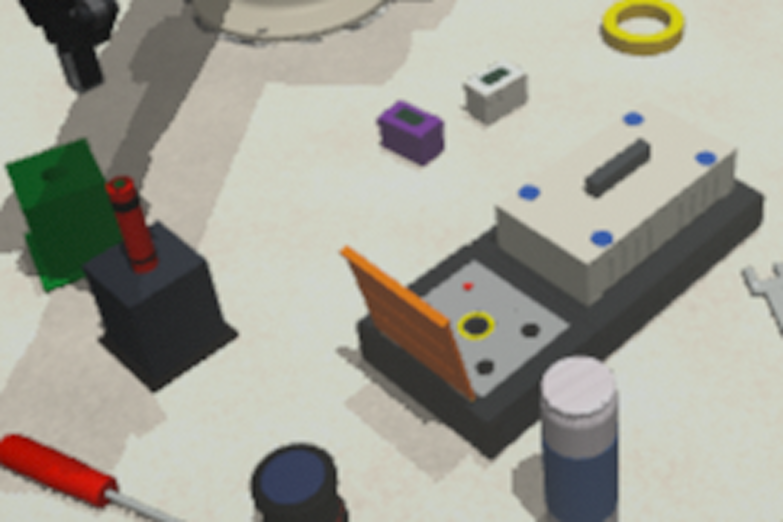

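```bash
python3 -c "
from h import *
im,c=load('w21.png'); w=onz(c,'wrist',[(540,243)],.062); print('lens',w, w[:,:2]@np.c_[[.9816,.191],[-.191,.9816]])
w=onz(c,'wrist',[(486,111),(533,129),(631,146),(570,124)],.141);print('flap edge pts @.141',(w[:,:2]@np.c_[[.9816,.191],[-.191,.9816]]).round(3))
im,c=load('w13.png');w=onz(c,'wrist',[(473,214),(577,215)],.141);print('flap edge',(w[:,:2]@np.c_[[.9816,.191],[-.191,.9816]]).round(3))
im,c=load('w16.png');w=onz(c,'wrist',[(261,307),(390,308)],.141);print('flap edge',(w[:,:2]@np.c_[[.9816,.191],[-.191,.9816]]).round(3))
plan([.6472,-.2816,.264],101,4,0)
"
```

```text
lens [[ 0.67482554 -0.32274729  0.062     ]] [[ 0.60076402 -0.44570041]]
flap edge pts @.141 [[ 0.486 -0.319]
 [ 0.529 -0.328]
 [ 0.646 -0.33 ]
 [ 0.567 -0.32 ]]
flap edge [[ 0.528 -0.333]
 [ 0.642 -0.331]]
flap edge [[ 0.525 -0.333]
 [ 0.638 -0.334]]
pose [ 0.4375 -0.3345  0.2639] [-1.7992e+02 -9.0000e-02  1.0095e+02] q [-37.   6.  15.  99.  -0.  42.] t 47.2 F [0.4 0.3 0.2] open -0.0001 dyaw 0.05 n 4
[0, [0.05, 0.9, -0.0], [-0.0, -0.0, -0.0]],
[0, [0.05, 0.9, -0.0], [-0.0, -0.0, -0.0]],
[0, [0.05, 0.9, -0.01], [-0.0, -0.0, -0.0]],
[0, [0.05, 0.9, 0.0], [-0.0, -0.0, -0.0]]
end [ 0.6473 -0.2817  0.2642] [-1.7992e+02 -9.0000e-02  1.0095e+02]
```

```bash
python3 -c "
from h import *
plan([.6379,-.2681,.264],101,4,0)
"
```

```text
pose [ 0.4375 -0.3345  0.2639] [-1.7992e+02 -9.0000e-02  1.0095e+02] q [-37.   6.  15.  99.  -0.  42.] t 47.2 F [0.4 0.3 0.2] open -0.0001 dyaw 0.05 n 4
[0, [0.11, 0.87, -0.0], [-0.0, -0.0, -0.0]],
[0, [0.12, 0.87, -0.0], [-0.0, -0.0, -0.0]],
[0, [0.11, 0.88, -0.01], [-0.0, -0.0, -0.0]],
[0, [0.11, 0.87, 0.0], [-0.0, -0.0, -0.0]]
end [ 0.638  -0.2682  0.2642] [-1.7992e+02 -9.0000e-02  1.0095e+02]
```

Emit:
{"api": "arm_command", "payload": {"motion": [[0,[0.11,0.87,0],[0,0,0]],[0,[0.12,0.87,0],[0,0,0]],[0,[0.11,0.88,0],[0,0,0]],[0,[0.11,0.87,0],[0,0,0]],[0,[0,0,0],[0,0,0]],[0,[0,0,0.8],[0,0,0]],[0,[0,0,0.8],[0,0,0]],[0,[0,0,0.8],[0,0,0]],[0,[0,0,0],[0,0,0]],[0,[0,0,0],[0,0,0]]]}}

```text
time: 48.45
ee_pos: [0.6385, -0.2689, 0.1237]
tcp_rot: [179.9, 0.1, 100.9]
wrist_force: [0.9, -0.3, 1.1]
opening: 0.0005
```

```bash
python3 -c "
from h import *
plan([.6379,-.2681,.12],101,1,0)
im,c=snap('scene','s22.png');crop(im,180,200,380,380,3.3,'s22c.png')
"
```

```text
pose [ 0.6385 -0.2689  0.1237] [1.7990e+02 7.0000e-02 1.0093e+02] q [-23.  24.  21.  87.  -0.  56.] t 48.45 F [ 0.9 -0.3  1.1] open 0.0005 dyaw 0.07 n 1
[0, [0.01, -0.01, 0.06], [0.02, 0.01, -0.01]]
end [ 0.6378 -0.2684  0.1201] [-1.7998e+02  1.0000e-02  1.0099e+02]
```

View pics/s22c.png

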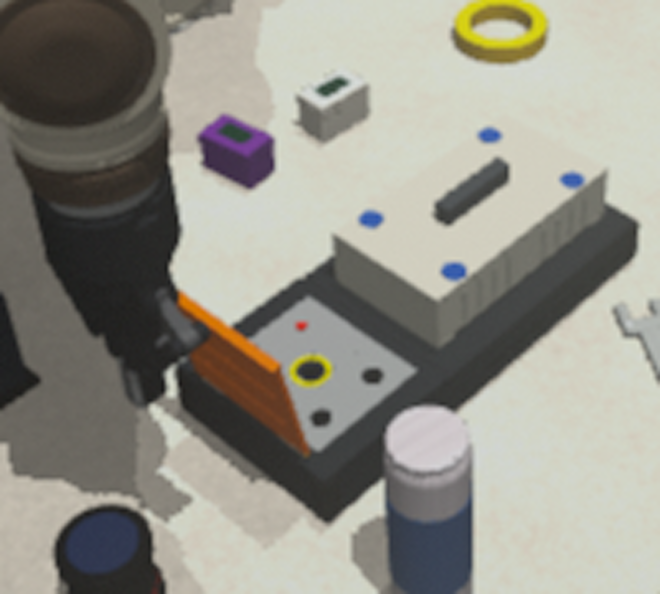

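Emit:
{"api": "arm_command", "payload": {"motion": [[0,[0.25,0,0],[0,0,0]],[0,[0.2,0,0],[0,0,0]],[0,[0.2,0,0],[0,0,0]],[0,[0.2,0,0],[0,0,0]],[0,[0.2,0,0],[0,0,0]],[0,[0.2,0,0],[0,0,0]],[0,[0.2,0,0],[0,0,0]],[0,[0.2,0,0],[0,0,0]],[0,[0.2,0,0],[0,0,0]],[0,[0,0,0],[0,0,0]]]}}

```text
time: 49.75
ee_pos: [0.6172, -0.1584, 0.1215]
tcp_rot: [180.0, -0.0, 101.0]
wrist_force: [0.5, -0.4, -0.0]
opening: -0.0001
```

```bash
python3 -c "
from h import *
im,c=snap('scene','s23.png');crop(im,180,200,380,380,3.3,'s23c.png')
"
```

```text
(no output)
```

View pics/s23c.png

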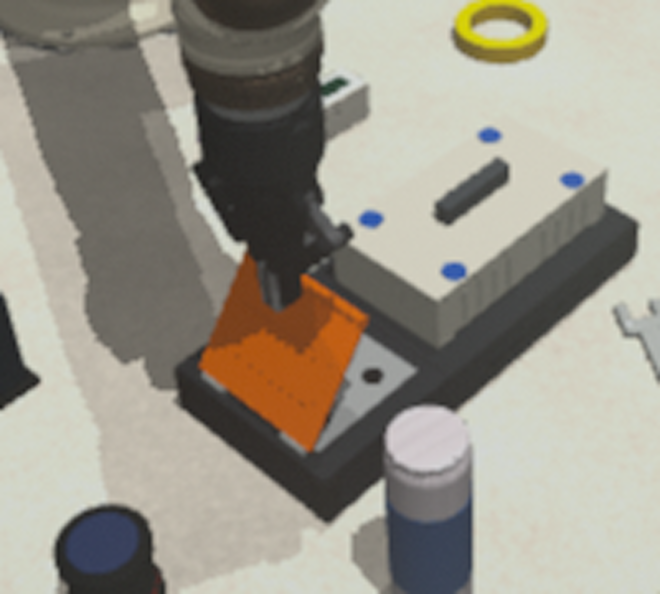

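Emit:
{"api": "arm_command", "payload": {"motion": [[0,[0.08,0,0.15],[0,0,0]],[0,[0.08,0,0.15],[0,0,0]],[0,[0.08,0,0.15],[0,0,0]],[0,[0.08,0,0.15],[0,0,0]],[0,[0.08,0,0.15],[0,0,0]],[0,[0.08,0,0.15],[0,0,0]],[0,[0.08,0,0.12],[0,0,0]],[0,[0,0,0],[0,0,0]]]}}

```text
time: 50.8
ee_pos: [0.6104, -0.126, 0.0594]
tcp_rot: [-179.9, -0.0, 101.0]
wrist_force: [0.0, -0.2, 1.2]
opening: -0.0
```

Emit:
{"api": "arm_command", "payload": {"motion": [[0,[0,0,0.05],[0,0,0]],[0,[0,0,0.04],[0,0,0]],[0,[0,0,0.03],[0,0,0]],[0,[0,0,0],[0,0,0]]]}}

```text
time: 51.3
ee_pos: [0.6109, -0.1266, 0.0531]
tcp_rot: [180.0, 0.0, 100.9]
wrist_force: [-0.0, -0.1, 2.6]
opening: -0.0
```

Emit:
{"api": "arm_command", "payload": {"motion": [[0,[0,0,0.03],[0,0,0]],[0,[0,0,0.03],[0,0,0]],[0,[0,0,0],[0,0,0]]]}}

```text
time: 51.68
ee_pos: [0.6111, -0.1266, 0.0526]
tcp_rot: [179.9, 0.1, 100.9]
wrist_force: [-8.8, 2.4, 23.4]
opening: -0.0
```

Emit:
{"api": "arm_command", "payload": {"motion": [[0,[0,0,-0.5],[0,0,0]],[0,[0,0,-0.8],[0,0,0]],[0,[0,0,-0.8],[0,0,0]],[0,[-0.4,-0.4,-0.8],[0,0,0]],[0,[-0.6,-0.6,-0.5],[0,0,0]],[0,[-0.6,-0.6,0],[0,0,0]],[0,[0,0,0],[0,0,0]],[0,[0,0,0],[0,0,0]]]}}

```text
time: 52.68
ee_pos: [0.5348, -0.239, 0.2531]
tcp_rot: [-180.0, -0.0, 100.9]
wrist_force: [0.3, 0.5, -0.5]
opening: -0.0001
```

```bash
python3 -c "
from m3 import *
print(pose()[2]['ee_pos'])
snap('wrist','w24.png')
im,c=snap('scene','s24.png');crop(im,180,200,400,380,3.3,'s24c.png')
im,c=snap('top','t24.png');
for z in (.093,.100):
  P=marks('w24.png',z); 
"
```

```text
[ 0.53482827 -0.23900757  0.25308657]
[398.9   6.4] 262 [ 0.56   -0.0487  0.093 ]
[490.   17.2] 252 [ 0.6404 -0.0324  0.093 ]
[398.9   6.4] 262 [ 0.5591 -0.0515  0.1   ]
[490.   17.2] 252 [ 0.6376 -0.0356  0.1   ]
```

View pics/w24.png

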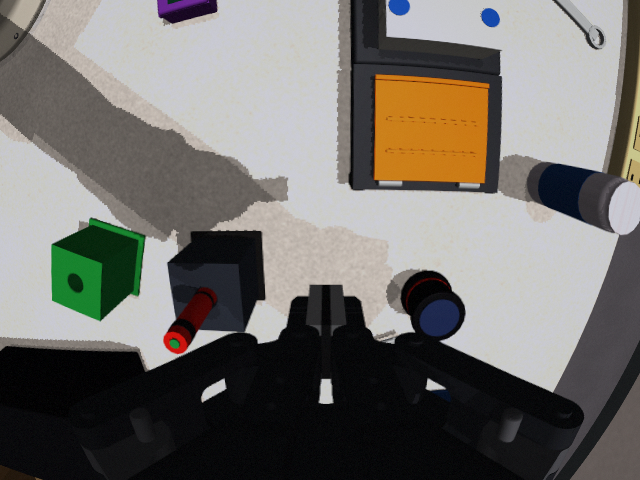

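View pics/s24c.png

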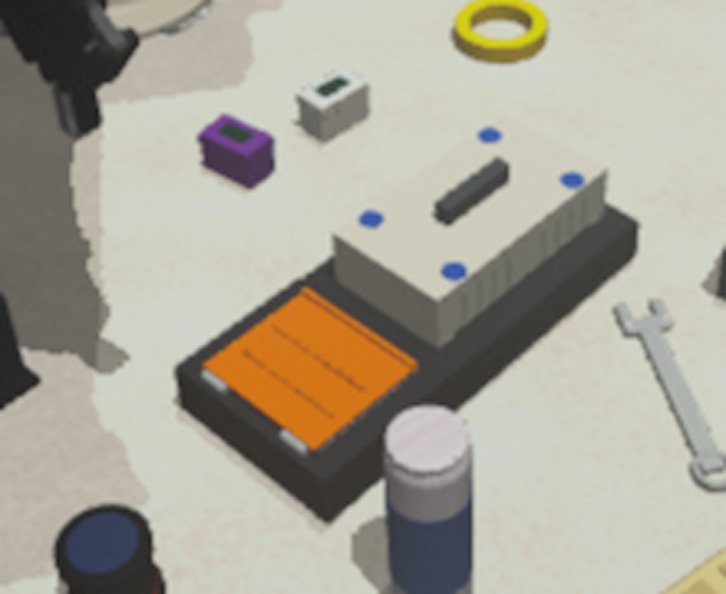

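View pics/t24.png

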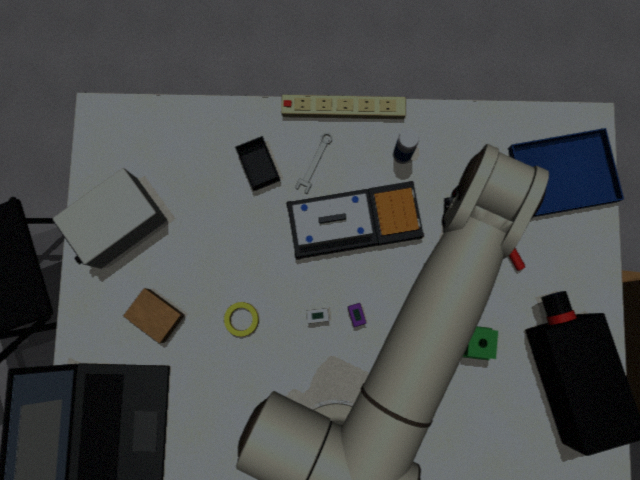

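```bash
python3 -c "
from h import *
plan([.6025,-.0640,.25],101,4,0)
"
```

```text
pose [ 0.5353 -0.2381  0.2529] [-1.7997e+02 -3.0000e-02  1.0103e+02] q [-24.  11.  19.  98.   0.  55.] t 52.83 F [ 0.4 -0.8 -0.1] open 0.0001 dyaw -0.03 n 4
[0, [0.66, 0.41, 0.01], [-0.0, -0.0, 0.0]],
[0, [0.66, 0.42, 0.01], [-0.0, -0.0, 0.0]],
[0, [0.66, 0.41, 0.02], [-0.0, -0.0, 0.0]],
[0, [0.65, 0.41, 0.01], [-0.0, -0.0, 0.0]]
end [ 0.6023 -0.0643  0.2499] [-1.7997e+02 -3.0000e-02  1.0103e+02]
```

Emit:
{"api": "arm_command", "payload": {"motion": [[0,[0.66,0.41,0],[0,0,0]],[0,[0.66,0.41,0],[0,0,0]],[0,[0.66,0.41,0],[0,0,0]],[0,[0.65,0.41,0],[0,0,0]],[0,[0,0,0],[0,0,0]],[0,[0,0,0],[0,0,0]],[0,[0,0,0],[0,0,0]]]}}

```text
time: 53.7
ee_pos: [0.6013, -0.0659, 0.2533]
tcp_rot: [-180.0, 0.0, 100.9]
wrist_force: [0.2, 0.3, 0.4]
opening: -0.0001
```

```bash
python3 -c "
from m3 import *
snap('wrist','w25.png')
for z in (.093,.100):
  P=marks('w25.png',z); Q=P[:,:2]@np.c_[[.9816,.191],[-.191,.9816]]; print(z,Q.round(4)); P=P[np.argsort(Q[:,1])]
  print([round(1e3*np.linalg.norm(P[i]-P[j]),1) for i,j in ((0,1),(2,3),(0,2),(0,3),(1,2),(1,3))])
"
```

```text
[279.4  31.7] 331 [0.5352 0.0818 0.093 ]
[380.9  32.4] 330 [0.616  0.0972 0.093 ]
[279.5 189.6] 331 [ 0.5597 -0.048   0.093 ]
[378.8 190.1] 333 [ 0.6404 -0.0328  0.093 ]
0.093 [[ 0.541  -0.0219]
 [ 0.6232 -0.0223]
 [ 0.5402 -0.154 ]
 [ 0.6224 -0.1545]]
[np.float64(82.2), np.float64(82.2), np.float64(132.2), np.float64(155.6), np.float64(155.7), np.float64(132.1)]
[279.4  31.7] 331 [0.5365 0.08   0.1   ]
[380.9  32.4] 330 [0.6154 0.095  0.1   ]
[279.5 189.6] 331 [ 0.5603 -0.0468  0.1   ]
[378.8 190.1] 333 [ 0.6392 -0.0319  0.1   ]
0.1 [[ 0.5419 -0.0239]
 [ 0.6222 -0.0243]
 [ 0.5411 -0.153 ]
 [ 0.6214 -0.1534]]
[np.float64(80.3), np.float64(80.3), np.float64(129.2), np.float64(152.0), np.float64(152.2), np.float64(129.1)]
```

View pics/w25.png

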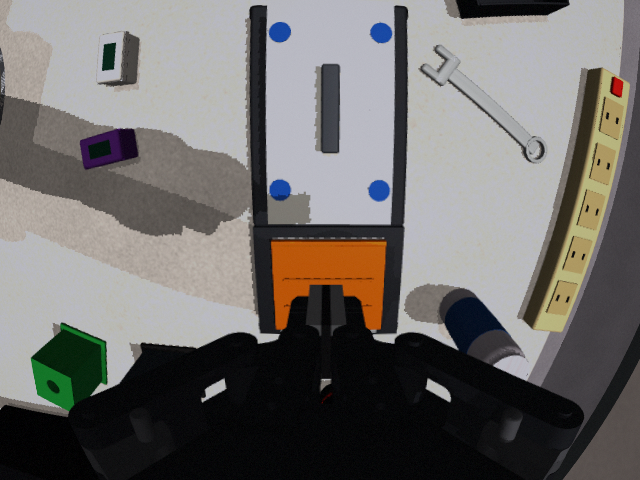

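```bash
python3 -c "
from workcell import bot
print(bot.job_done())"
```

```text
the job is handed in; nothing more can be done
None
```

The job is handed in at about 54 s on the robot's clock. All the steps were done in the order asked, and the final checks agreed with that.

- **Packs:** I found two green packs on the bench and stood each in one of the two outer slots. Both were seen seated before the cover went on. I left the purple and white look-alikes alone.
- **Cover:** I set it over the bay and pressed it at all four blue marks with about 18–24 N each. At each corner the fingertip stopped at 93–94 mm. In the last overhead view the marks measured 82.2 × 132.1 mm apart at 93 mm height, against a nominal 82 × 132 mm, so all four clips are home.
- **Tester:** The tip went about 27 mm into the yellow-ringed socket and stayed there for at least 1.4 s. The tester is back standing in the dark stand.
- **Flap:** It is folded shut and was pressed at 52.6 mm (nominal 53 mm). It lies flat in the last images.
- **Other things on the bench:** Nothing else looked moved in the final images. The arm hid the lens and most of the screwdriver in the last top view; the lens showed in the wrist view taken at the same time.

No check failed. The one disagreement was about 1–2 mm between wrist-camera views taken at different tool angles, which I allowed for when placing the cover and the tester.

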